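# Clear the stamp bin at the archive desk

## Robot

A 6-joint arm with a two-finger parallel gripper is mounted at the origin on the work surface. World frame = base frame: x ahead of the robot, y to its left, z up, the work surface at z = 0. Lengths are in mm, angles in rad, forces in N, time in s.
With the tool pointing down it reaches from about 275 to 1000 mm from the base axis. Payload 8.4 kg.
Tool frame: the origin (TCP) lies between the finger pads; the fingertips stand r.nose_length ahead of it and the grasp point (between the pads) lies 8 mm behind it (r.nose_length is the distance from the TCP to the fingertips, in mm); y points along the fingers, x is the direction in which the jaws open and shut, and the axes are right-handed (so a half turn about y gives the same grasp; the last joint's range is limited). The gripper opens to 85 mm and grips with 20 to 120 N. Pads are 22 mm wide; open, the fingers measure 114 mm over their backs; the gripper's body (76 mm by 85 mm) begins 54 mm behind the grasp point. The pads swing forward as they close: fully open they stand 13 mm farther back than shut.
Start: joints at [-1.329, 0.353, 1.633, -0, 1.155, -0.002], TCP at [150.868, -606.52, 212.081] pointing down, gripper open.
Joint ranges: [-2.63, 2.63], [-0.92, 2.1], [0.06, 2.66], [-1.3, 4.44], [0, 2.69], [-3.02, 3.02]. Speed limits (rad/s): [2.22, 2.22, 2.79, 3.14, 3.14, 3.14].

## Interface

Orientations are given as [roll, pitch, yaw] about the fixed x, y, z axes, in that order (R = Rz(yaw) Ry(pitch) Rx(roll)).
In Python, from rig import r, cams, order gives the robot as it stands. The module is installed in compiled form; this text tells all that it offers.
- The arm moves only by the shell command python3 -m crank 'ROWS' [FORCE]. ROWS is JSON, a list of rows, each a list of 7 numbers: the turn, a rotation vector about the tool's x, y, z in degrees, then the shift along the tool's x, y, z in cm, then the opening, from -1 (shut) to 1 (fully open). A call has exactly 10 rows; each row shifts and turns the pose as measured when the row begins, along the tool's axes as they then stand; what a row does not reach is not made up. A row lasts 1/12 s, in which the tool goes at most 41.7 mm and 7.16 degrees, less where a joint would pass 70% of its speed; a pose out of reach is approached as far as the arm can. A call with a gripper value outside its range is refused whole. The fingers move at their own pace and stop on an object; FORCE is the grip in N (left out, the last holds). Time passes only in rows, so rows that do not move let the fingers close, or fill a call up. It gives the time, the measured TCP pose, the force and the opening at its end, in the units of the state.
- r.sense(): the state, without advancing time (a new reading comes with each control period).
- cams.grab_frame(name): name is "side" or "top"; returns the picture (384x512x3 uint8, blue, green, red); there is no depth.
- cams.camera_info(name): a dict with "intrinsics" (3x3 intrinsics, pixels), "k1" (the pictures are not rectified: a ray, as slopes to the right and down, at radius r is drawn at 1 + k1 r^2 times it, then the intrinsics apply), "view" (4x4, takes a point from world to camera coordinates). Camera axes: x right, y up, looking along -z (the intrinsics and any distortion apply to the point x, -y, -z); pixel columns grow to the right and rows downward; lengths in mm; the calibration is good to about 2 mm. A picture is of the moment at which its call begins. camera_info takes no time and is no camera call.
- order.sign_off(): hands the job in, once; it reports no verdict.
The state is a dict: "clock": time; "qpos": joint angles; "qvel": joint speeds; "joint_efforts": joint torques, N m; "eef_pos": TCP position; "tcp_rot": TCP orientation; "contact_force": force on the tool from outside, world axes, zero at the start; "wrist_torque": the same for the moment, N m; "opening": opening from 0.0 (shut) to 1.0 (fully open).
Only numpy, scipy, OpenCV 4.12 (cv2) and the standard library are available. Lean on these libraries where they do the work, as an engineer would, in place of code of your own. Each camera call takes 0.05 s, during which the arm holds its last target.

## Task

Clear the sorting bin on the archive desk: pull the cabinet's drawer right out to its stop, put every ink pad from the bin into it, and push the drawer fully shut again. Post every old rubber stamp down through the sprung flap of the locked disposal box, so that it lies inside and the flap has closed. Leave everything else on the desk where it is.

Things in the scene. Friction and masses are not known exactly. Their poses are not given: they have to be found in the camera images.
- pad0: ink pad: closed flat box, black plastic with a bright steel lid, 64 x 42 x 26 mm, about 80 g. Origin: centre of its underside; x along the 64 mm, y along the 42 mm, z out of its lid (up as it lies). Starts lying flat in some compartment of the bin, its x within about 0.1 rad of the bin's x. May be absent (None from the start)
- pad1: ink pad: closed flat box, black plastic with a bright steel lid, 64 x 42 x 26 mm, about 80 g. Origin: centre of its underside; x along the 64 mm, y along the 42 mm, z out of its lid (up as it lies). Starts lying flat in some compartment of the bin, its x within about 0.1 rad of the bin's x. May be absent (None from the start)
- pad2: ink pad: closed flat box, black plastic with a bright steel lid, 64 x 42 x 26 mm, about 80 g. Origin: centre of its underside; x along the 64 mm, y along the 42 mm, z out of its lid (up as it lies). Starts lying flat in some compartment of the bin, its x within about 0.1 rad of the bin's x. May be absent (None from the start)
- stamp0: old rubber stamp standing upright: square light-wood base 32 x 32 x 16 mm carrying a round upright dark-wood handle, 22 mm thick, to 62 mm above the underside, about 50 g. Origin: centre of its underside, z along the handle away from the base. Starts standing in some compartment of the bin, turned by up to 0.7 rad. May be absent (None from the start)
- stamp1: old rubber stamp standing upright: square light-wood base 32 x 32 x 16 mm carrying a round upright dark-wood handle, 22 mm thick, to 62 mm above the underside, about 50 g. Origin: centre of its underside, z along the handle away from the base. Starts standing in some compartment of the bin, turned by up to 0.7 rad. May be absent (None from the start)
- stamp2: old rubber stamp standing upright: square light-wood base 32 x 32 x 16 mm carrying a round upright dark-wood handle, 22 mm thick, to 62 mm above the underside, about 50 g. Origin: centre of its underside, z along the handle away from the base. Starts standing in some compartment of the bin, turned by up to 0.7 rad. May be absent (None from the start)
- bin: grey plastic sorting bin, fixed, 270 (its x) x 190 (its y) x 17 mm, 3 x 2 compartments, walls 5 mm thick; inner floor 5 mm above the table, so the walls stand 12 mm above that floor and all items stand higher than the walls. Origin: centre of its underside
- cab_drawer0 (a joint): travel of the one white-fronted drawer of a fixed grey stationery cabinet, 240 (x) x 280 (y) x 90 mm high, that stands to the robot's left or right (the disposal box is on the other side) and faces the robot. In m: 0 shut, 0.1656 pulled out to its stop; starts 0 to 0.03 open. Slides with about 1 N of friction and stays where left
- cab_drawer0_handle (a point): middle of the drawer's steel bar handle, 52 mm above the table and 38 mm below the cabinet's top; the bar is 11 mm thick, 120 mm long along y, its axis 35 mm in front of the drawer's face, the gap behind it free; axes as the cabinet (the drawer opens along -x, towards the robot, and the cabinet's front is 35 mm to +x when shut)
- drawer_floor (a point): point on the drawer's inner floor (22 mm above the table), midway across it, 52 mm behind the inside of its front; moves with the drawer; axes as the cabinet. Inside, the floor reaches from x = -52 to +142 mm and y = -119 to +119 mm of this point; side walls 46 mm high, front panel about 56 mm above the floor. Fully open, the cabinet's top covers only what lies beyond x = +105 mm
- slot (a point): middle of the 80 (x) x 120 (y) mm opening in the grey lid of the disposal box: a fixed blue steel box, 170 x 170 x 150 mm high. The point is level with the lid's top, 150 mm above the table; axes as the box, x away from the robot. The box's middle lies 10 mm to -x of it; below the 4 mm lid it is hollow all round, its floor 146 mm below the point. A flap closes the opening
- flap (a joint): angle of the aluminium flap in that opening (rad): 0 shut, 1.4 at most, swinging down into the box about a hinge along y at x = +40 mm of the slot; free edge 77 mm from the hinge, at the -x side. A light spring (0.03 to 0.05 N m) shuts it: an object pressed down near the free edge opens it with about 1 N and is past the edge some 70 mm down; one merely laid on it may stay there
- mug: bystander, not part of the job: white mug, 80 mm across, 90 mm high; origin: centre of its underside
- stapler: bystander, not part of the job: black stapler, 140 x 36 x 50 mm; origin: centre of its underside
- calculator: bystander, not part of the job: grey desk calculator, 140 x 85 x 17 mm; origin: centre of its underside
- inkbottle: bystander, not part of the job: amber jar of ink, 44 mm across, 65 mm high, standing on the cabinet's top, 60 to 80 mm behind its front; origin: centre of its underside
- notepad: bystander, not part of the job: white notepad, 150 x 105 x 14 mm; origin: centre of its underside

How it is judged:
By the outcome, as a careful person would: the job done as asked, in the order asked, and still so for the second after the job is handed in, with the robot touching nothing.
Of pad0, pad1, pad2 only 2 to 3 are there at a start; the rules pass over those that are not, and their reading is None.
Of stamp0, stamp1, stamp2 only 2 to 3 are there at a start; the rules pass over those that are not, and their reading is None.
At some moment in a run one of pad0, pad1, pad2 may be knocked a few centimetres aside while the robot is not near it.
Once in a run the grip may slacken for a moment while it holds something.
It also fails if it takes over 208 s, if anything falls off the work surface, if the arm or the gripper's body presses on something with over 40 N, if the wrist force passes 120 N, or if a joint passes its speed limit or range.

## Working session

There is one attempt and no reset: what is moved stays moved. The work goes in short steps, Python scripts to look and compute and a shell command to move; the robot and the scene stay as the last step left them, time stands still between calls to the robot, and variables do not carry over. Pictures are saved under pics/ and viewed, and the job is handed in when it is done.

```bash
mkdir -p pics; ls
python3 - <<'E'
from rig import r,cams,order
import cv2
s=r.sense(); print(s, r.nose_length)
for n in("side","top"):
    cv2.imwrite(f"pics/{n}0.png",cams.grab_frame(n)); i=cams.camera_info(n); print(n,i)
E
```

```text
pics
{'clock': 0.0, 'qpos': array([-1.32942206e+00,  3.53672612e-01,  1.63415649e+00, -1.27008984e-05,
        1.15521156e+00, -2.39541396e-03]), 'qvel': array([ 0.00031278, -0.00107095, -0.00083289,  0.00064189,  0.00081065,
       -0.0008629 ]), 'joint_efforts': array([-1.06972162e-03, -6.05255198e+01, -3.42062688e+01, -1.41385408e-04,
        9.39987134e-03,  1.57865435e-05]), 'eef_pos': array([ 150.72532154, -606.01451776,  211.33686808]), 'tcp_rot': array([-1.57080447e+00,  1.44802727e-03, -1.32702152e+00]), 'contact_force': array([-0.4054257 , -0.22641951,  0.02448347]), 'wrist_torque': array([-0.00430514, -0.00460044, -0.02466672]), 'opening': 0.9985502287017674} 11.0
side {'intrinsics': array([[357.44000562,   0.        , 252.14937499],
       [  0.        , 357.44000562, 190.72985606],
       [  0.        ,   0.        ,   1.        ]]), 'k1': -0.0960697987704736, 'view': array([[-8.71488688e-01, -4.90346708e-01,  8.22021594e-03,
         5.23199609e+02],
       [ 2.92965622e-01, -5.07096629e-01,  8.10570264e-01,
        -2.00009918e+02],
       [-3.93292017e-01,  7.08811057e-01,  5.85583704e-01,
        -1.14316476e+03],
       [ 0.00000000e+00,  0.00000000e+00,  0.00000000e+00,
         1.00000000e+00]])}
top {'intrinsics': array([[381.49294115,   0.        , 257.95438696],
       [  0.        , 381.49294115, 192.68362294],
       [  0.        ,   0.        ,   1.        ]]), 'k1': -0.05499814219530213, 'view': array([[ 1.52895752e-02, -9.99799214e-01, -1.29522174e-02,
         9.25043815e+01],
       [ 9.98515635e-01,  1.45901383e-02,  5.24752754e-02,
        -5.36954768e+02],
       [-5.22757644e-02, -1.37353162e-02,  9.98538224e-01,
        -1.13736143e+03],
       [ 0.00000000e+00,  0.00000000e+00,  0.00000000e+00,
         1.00000000e+00]])}
```

View pics/side0.png

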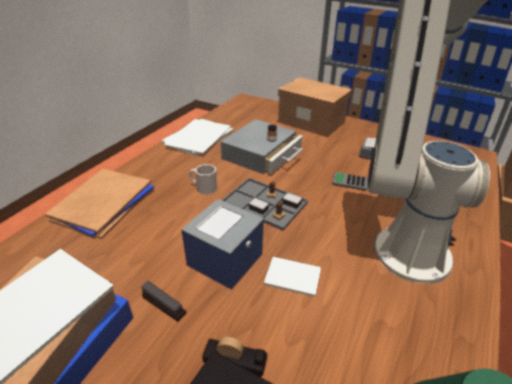

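View pics/top0.png

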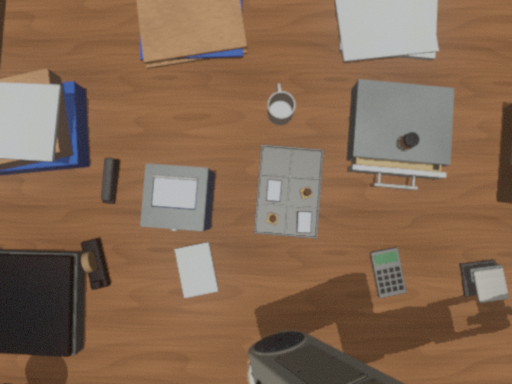

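```bash
cat > h.py <<'E'
from rig import r,cams,order
import numpy as np, cv2
from scipy.spatial.transform import Rotation as R
def cal(n):
    i=cams.camera_info(n); return i['intrinsics'],i['k1'],i['view']
def proj(n,P):
    K,k,V=cal(n); p=V[:3,:3]@np.asarray(P,float)+V[:3,3]
    u=np.array([p[0],-p[1]])/-p[2]; u=u*(1+k*u@u); return K[:2,:2]@u+K[:2,2]
def ray(n,uv):
    K,k,V=cal(n)
    D=np.array([k,0,0,0,0.])
    # u_d=u(1+k r^2): same as cv2 radial model
    x,y=cv2.undistortPoints(np.array([[uv]],float),K,D)[0,0]
    d=V[:3,:3].T@np.array([x,-y,-1.]); o=-V[:3,:3].T@V[:3,3]; return o,d/np.linalg.norm(d)
def at(n,uv,z):
    o,d=ray(n,uv); return o+d*(z-o[2])/d[2]
def tri(u1,u2):
    o1,d1=ray('top',u1);o2,d2=ray('side',u2)
    A=np.stack([d1,-d2],1); t=np.linalg.lstsq(A,o2-o1,rcond=None)[0]
    a=o1+t[0]*d1;b=o2+t[1]*d2; return (a+b)/2,np.linalg.norm(a-b)
def snap(n,name,box=None,s=1):
    f=cams.grab_frame(n); g=f
    if box: x0,y0,x1,y1=box; g=f[y0:y1,x0:x1]
    g=cv2.resize(g,None,fx=s,fy=s,interpolation=cv2.INTER_CUBIC)
    cv2.imwrite('pics/'+name+'.png',g); return f
def st():
    s=r.sense(); print('t%.2f'%s['clock'],'pos',s['eef_pos'].round(1),'rpy',s['tcp_rot'].round(3),'F',s['contact_force'].round(1),'open %.3f'%s['opening'],'q',s['qpos'].round(2)); return s
def to(P,yaw=None):
    """total tool-frame shift (cm) and turn (deg) from current pose to TCP P with tool down, jaw yaw"""
    s=r.sense(); M=R.from_euler('xyz',s['tcp_rot'])
    d=M.inv().apply(np.asarray(P)-s['eef_pos'])/10
    if yaw is None: yaw=s['tcp_rot'][2]
    T=R.from_euler('xyz',[-np.pi/2,0,yaw]); w=(M.inv()*T).as_rotvec(degrees=True)
    print('turn',w.round(1),'shift cm (now axes)',d.round(2),'|d|%.1f'%np.linalg.norm(d))
    d2=T.inv().apply(np.asarray(P)-s['eef_pos'])/10; print('   shift in final axes',d2.round(2))
E
python3 - <<'E'
from h import *
f=cams.grab_frame('top')
cv2.imwrite('pics/a.png',cv2.resize(f[140:245,245:335],None,fx=5,fy=5,interpolation=cv2.INTER_CUBIC))
cv2.imwrite('pics/b.png',cv2.resize(f[70:195,340:465],None,fx=4.5,fy=4.5,interpolation=cv2.INTER_CUBIC))
cv2.imwrite('pics/c.png',cv2.resize(f[150:245,130:225],None,fx=5,fy=5,interpolation=cv2.INTER_CUBIC))
st()
E
```

```text
t0.15 pos [ 150.8 -606.1  211.5] rpy [-1.571e+00  1.000e-03 -1.327e+00] F [-0.3 -0.7 -0.1] open 1.000 q [-1.33  0.35  1.63  0.    1.16 -0.  ]
```

View pics/a.png

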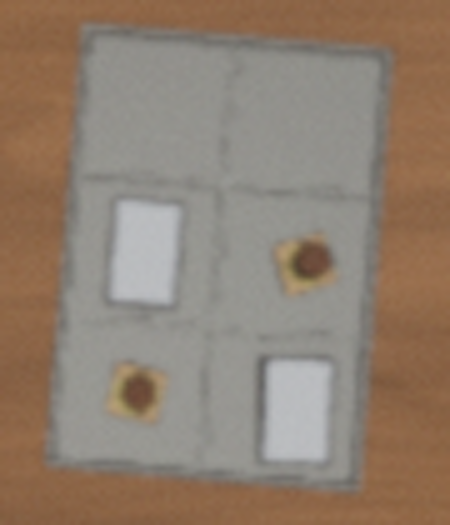

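View pics/b.png

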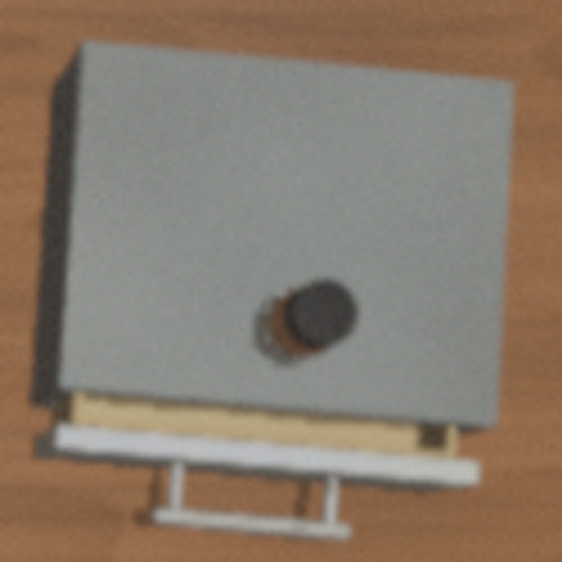

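View pics/c.png

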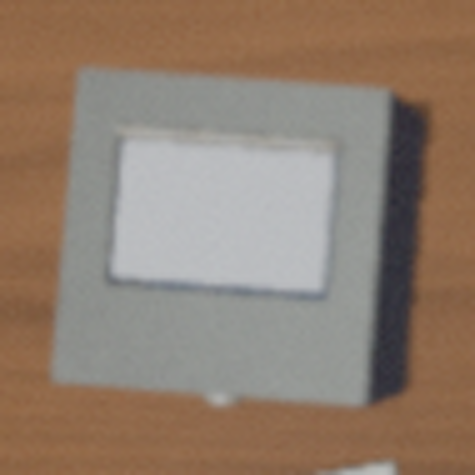

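Run:
```python
from h import *
def L(off,s,pts,z,lab):
    P=[at('top',((x+.5)/s-.5+off[0],(y+.5)/s-.5+off[1]),z)[:2] for x,y in pts]; P=np.array(P)
    print(lab,P.round(1).tolist(),'c',P.mean(0).round(1))
    if len(P)==4:
        e=[np.linalg.norm(P[i]-P[(i+1)%4]).round(1) for i in range(4)]
        d=P[0]-P[3]; print('  edges',e,'yaw(x)',np.arctan2(d[1],d[0]).round(3))
    return P
a=((245,140),5);b=((340,70),4.5);c=((130,150),5)
L(*b,[(83,42),(515,82),(497,428),(62,388)],90,'cabtop')
L(*b,[(152,516),(350,532)],54,'handle')
L(*b,[(320,313)],65+90,'ink top')
L(*c,[(78,68),(393,90),(370,405),(52,380)],150,'lid')
L(*c,[(120,138),(337,150),(327,297),(108,283)],150,'slot')
L(*a,[(83,25),(392,48),(357,488),(47,464)],17,'bin')
L(*a,[(113,197),(183,201),(177,307),(106,302)],31,'padA')
L(*a,[(264,357),(333,358),(325,466),(262,461)],31,'padB')
L(*a,[(316,257)],67,'sA');L(*a,[(285,248),(327,232),(339,277),(296,297)],21,'sAb')
L(*a,[(140,390)],67,'sB');L(*a,[(121,362),(167,372),(153,422),(107,410)],21,'sBb')
f=cams.grab_frame('top'); hsv=cv2.cvtColor(f,cv2.COLOR_BGR2HSV)
m=((hsv[...,2]>185)&(hsv[...,1]<50)).astype('uint8'); m[:145]=0;m[240:]=0;m[:,:255]=0;m[:,325:]=0
for k in cv2.findContours(m,cv2.RETR_EXTERNAL,cv2.CHAIN_APPROX_NONE)[0]:
    if cv2.contourArea(k)>30:
        rc=cv2.minAreaRect(k); print(rc, at('top',rc[0],31).round(1))
```

```text
cabtop [[864.1, -184.1], [844.5, -464.8], [619.6, -448.0], [640.3, -169.8]] c [ 742.1 -316.7]
  edges [np.float64(281.4), np.float64(225.5), np.float64(279.0), np.float64(224.3)] yaw(x) -0.064
handle [[563.0, -237.1], [554.5, -367.2]] c [ 558.8 -302.1]
ink top [[678.0, -309.3]] c [ 678.  -309.3]
lid [[603.7, 404.3], [593.8, 233.1], [425.3, 241.7], [435.5, 413.3]] c [514.6 323.1]
  edges [np.float64(171.5), np.float64(168.7), np.float64(171.9), np.float64(168.4)] yaw(x) -0.053
slot [[566.0, 380.2], [561.1, 262.5], [482.4, 266.0], [488.0, 384.3]] c [524.4 323.2]
  edges [np.float64(117.8), np.float64(78.8), np.float64(118.5), np.float64(78.2)] yaw(x) -0.054
bin [[681.7, 92.9], [670.3, -94.7], [404.4, -75.4], [415.9, 110.5]] c [543.1   8.3]
  edges [np.float64(187.9), np.float64(266.6), np.float64(186.3), np.float64(266.4)] yaw(x) -0.066
padA [[575.9, 73.4], [574.1, 31.6], [510.9, 34.4], [513.2, 76.6]] c [543.5  54. ]
  edges [np.float64(41.8), np.float64(63.3), np.float64(42.3), np.float64(62.8)] yaw(x) -0.052
padB [[481.9, -17.6], [481.9, -58.6], [418.0, -54.4], [420.4, -17.1]] c [450.6 -36.9]
  edges [np.float64(41.0), np.float64(64.1), np.float64(37.4), np.float64(61.6)] yaw(x) -0.009
sA [[539.7, -43.7]] c [539.7 -43.7]
sAb [[547.6, -30.4], [557.6, -55.6], [530.6, -63.0], [518.2, -37.3]] c [538.5 -46.6]
  edges [np.float64(27.1), np.float64(28.0), np.float64(28.5), np.float64(30.1)] yaw(x) 0.23
sB [[461.7, 56.6]] c [461.7  56.6]
sBb [[477.7, 67.1], [472.2, 39.5], [442.2, 47.4], [448.9, 75.0]] c [460.2  57.3]
  edges [np.float64(28.2), np.float64(31.0), np.float64(28.4), np.float64(29.9)] yaw(x) -0.27
((304.0, 221.5), (17.0, 10.0), 90.0) [451.1 -37.5  31. ]
((273.4172668457031, 189.99310302734375), (10.131549835205078, 17.522598266601562), 4.763640880584717) [543.4  54.4  31. ]
```

Run:
```python
from h import *
to([558,-302,150],-0.068)
```

```text
turn [ -0.  -72.1  -0. ] shift cm (now axes) [-19.69   6.18  46.86] |d|51.2
   shift in final axes [38.56  6.16 33.12]
```

```bash
python3 -m crank '[[0,-7.1,0,0,0.4,0,-0.3],[0,-7.1,0,0,0.6,0,-0.3],[0,-7.1,0,0,0.6,0,-0.3],[0,-7.1,0,0,0.6,0,-0.3],[0,-7.1,0,0,0.6,0,-0.3],[0,-7.1,0,0,0.6,0,-0.3],[0,-7.1,0,0,0.6,0,-0.3],[0,-7.1,0,0,0.6,0,-0.3],[0,-7.1,0,0,0.6,0,-0.3],[0,-7.1,0,0,0.6,0,-0.3]]' 30; python3 -c "
from h import *
st();to([558,-302,150],-0.068)"
```

```text
clock: 1.03
eef_pos: [150.7, -605.9, 150.8]
tcp_rot: [-1.569, 0.0, -0.075]
contact_force: [0.5, -0.4, 0.7]
opening: 0.349
t1.03 pos [ 150.7 -605.9  150.8] rpy [-1.569  0.    -0.075] F [ 0.5 -0.4  0.7] open 0.349 q [-1.33  0.41  1.69  0.    1.04 -1.25]
turn [-0.1 -0.4 -0. ] shift cm (now axes) [38.34  0.11 33.35] |d|50.8
   shift in final axes [38.57  0.08 33.08]
```

```bash
python3 -m crank '[[0,0,0,3,0,2.6,-0.3],[0,0,0,3,0,2.6,-0.3],[0,0,0,3,0,2.6,-0.3],[0,0,0,3,0,2.6,-0.3],[0,0,0,3,0,2.6,-0.3],[0,0,0,3,0,2.6,-0.3],[0,0,0,3,0,2.6,-0.3],[0,0,0,3,0,2.6,-0.3],[0,0,0,3,0,2.6,-0.3],[0,0,0,3,0,2.6,-0.3]]'; python3 -c "
from h import *
st();to([558,-302,150],-0.068)"
```

```text
clock: 1.87
eef_pos: [472.7, -360.0, 147.5]
tcp_rot: [-1.569, 0.003, -0.074]
contact_force: [0.6, -1.4, -0.0]
opening: 0.352
t1.87 pos [ 472.7 -360.   147.5] rpy [-1.569  0.003 -0.074] F [ 0.6 -1.4 -0. ] open 0.352 q [-0.65  0.38  1.76 -0.    1.01 -0.58]
turn [-0.1 -0.3 -0.2] shift cm (now axes) [ 8.08 -0.27  6.41] |d|10.3
   shift in final axes [ 8.12 -0.25  6.36]
```

```bash
python3 -m crank '[[0,-0.3,0,2,0,1.6,-0.3],[0,0,0,2,0,1.6,-0.3],[0,0,0,2,0,1.6,-0.3],[0,0,0,1,0,0.8,-0.3],[0,0,0,1,0,0.7,-0.3],[0,0,0,0,0,0,-0.3],[0,0,0,0,0,0,-0.3],[0,0,0,0,0,0,-0.3],[0,0,0,0,0,0,-0.3],[0,0,0,0,0,0,-0.3]]'
python3 - <<'E'
from h import *
st();to([558,-302,47],-0.068)
f=snap('top','d',(340,70,465,195),4.5); snap('side','e',(215,110,315,185),6)
E
```

```text
clock: 2.7
eef_pos: [564.1, -294.8, 146.2]
tcp_rot: [-1.568, 0.004, -0.062]
contact_force: [0.2, 0.3, -0.4]
opening: 0.347
t2.70 pos [ 564.1 -294.8  146.2] rpy [-1.568  0.004 -0.062] F [ 0.2  0.3 -0.4] open 0.347 q [-0.48  0.44  1.66  0.    1.05 -0.42]
turn [-0.1  0.3 -0.2] shift cm (now axes) [-0.52  9.92 -0.78] |d|10.0
   shift in final axes [-0.56  9.92 -0.76]
```

View pics/d.png

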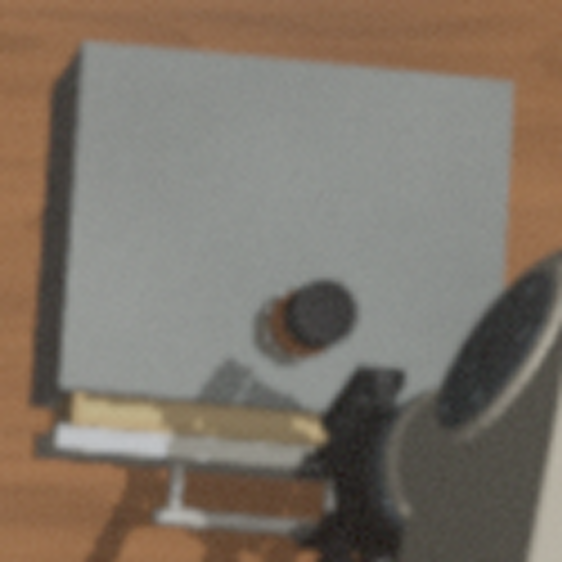

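View pics/e.png

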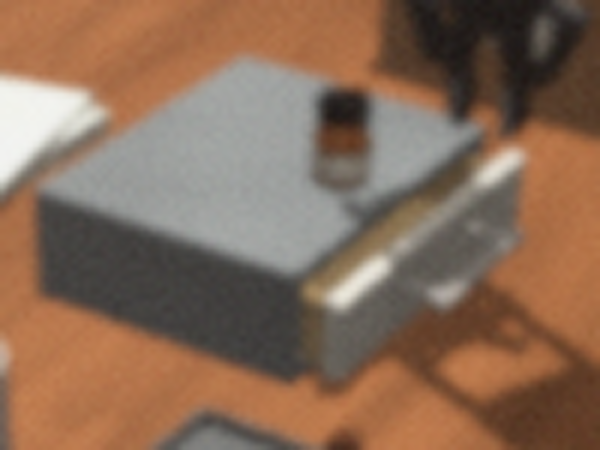

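```bash
python3 - <<'E'
from h import *
for P in([563,-237,52],[554.5,-367,52]): print((proj('side',P)-[215,110])*6)
E
python3 -m crank '[[0,0.3,0,-0.5,1,-0.7,-0.3],[0,0,0,0,1,0,-0.3],[0,0,0,0,1,0,-0.3],[0,0,0,0,1,0,-0.3],[0,0,0,0,0,0,-0.3],[0,0,0,0,0,0,-0.3],[0,0,0,0,0,0,-0.3],[0,0,0,0,0,0,-0.3],[0,0,0,0,0,0,-0.3],[0,0,0,0,0,0,-0.3]]'
python3 - <<'E'
from h import *
st();to([558,-302,47],-0.068)
E
```

```text
[435.55307483 302.98104662]
[518.97183907 228.14444986]
clock: 3.63
eef_pos: [556.3, -302.7, 100.7]
tcp_rot: [-1.567, 0.006, -0.07]
contact_force: [1.3, -0.2, -0.1]
opening: 0.35
t3.63 pos [ 556.3 -302.7  100.7] rpy [-1.567  0.006 -0.07 ] F [ 1.3 -0.2 -0.1] open 0.350 q [-0.5   0.49  1.7   0.    0.96 -0.43]
turn [-0.2 -0.1 -0.4] shift cm (now axes) [0.2  5.37 0.06] |d|5.4
   shift in final axes [0.16 5.37 0.08]
```

```bash
python3 -m crank '[[0,0,0,0.1,1,0,-0.3],[0,0,0,0,1,0,-0.3],[0,0,0,0,1,0,-0.3],[0,0,0,0,1,0,-0.3],[0,0,0,0,0.7,0,-0.3],[0,0,0,0,0.3,0,-0.3],[0,0,0,0,0,0,-0.3],[0,0,0,0,0,0,-0.3],[0,0,0,0,0,0,-0.3],[0,0,0,0,0,0,-0.3]]'
python3 - <<'E'
from h import *
st();to([558,-302,47],-0.068)
snap('side','e2',(215,110,315,185),6)
E
```

```text
clock: 4.47
eef_pos: [557.0, -302.3, 44.7]
tcp_rot: [-1.567, 0.007, -0.069]
contact_force: [1.0, -0.9, -0.4]
opening: 0.349
t4.47 pos [ 557.  -302.3   44.7] rpy [-1.567  0.007 -0.069] F [ 1.  -0.9 -0.4] open 0.349 q [-0.5   0.56  1.73  0.    0.86 -0.43]
turn [-0.2 -0.1 -0.4] shift cm (now axes) [ 0.1  -0.23  0.03] |d|0.3
   shift in final axes [ 0.1  -0.23  0.03]
```

View pics/e2.png

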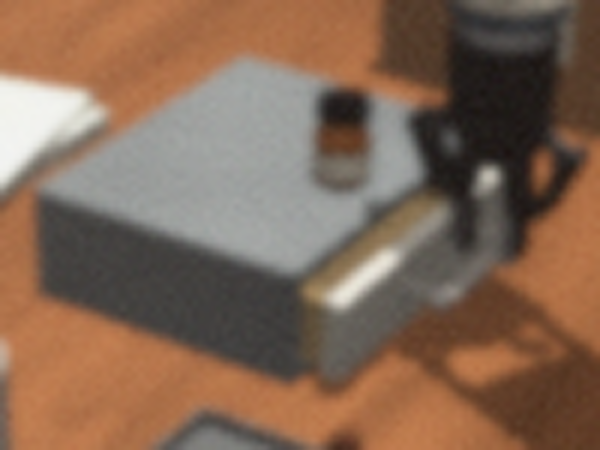

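Fingers straddle the bar. Close and see.

```bash
python3 -m crank '[[0,0,0,0,0,0,-1],[0,0,0,0,0,0,-1],[0,0,0,0,0,0,-1],[0,0,0,0,0,0,-1],[0,0,0,0,0,0,-1],[0,0,0,0,0,0,-1],[0,0,0,0,0,0,-1],[0,0,0,0,0,0,-1],[0,0,0,-0.5,0,0,-1],[0,0,0,-0.5,0,0,-1]]' 40
```

```text
clock: 5.35
eef_pos: [548.4, -302.2, 46.7]
tcp_rot: [-1.569, 0.003, -0.069]
contact_force: [-0.0, 0.1, 0.5]
opening: 0.001
```

Run:
```python
from h import *
st()
snap('side','e3',(215,110,315,185),6);snap('top','d3',(340,70,465,195),4.5)
```

```text
t5.35 pos [ 548.4 -302.2   46.7] rpy [-1.569  0.003 -0.069] F [-0.   0.1  0.5] open 0.001 q [-0.51  0.55  1.75  0.    0.85 -0.44]
```

View pics/e3.png

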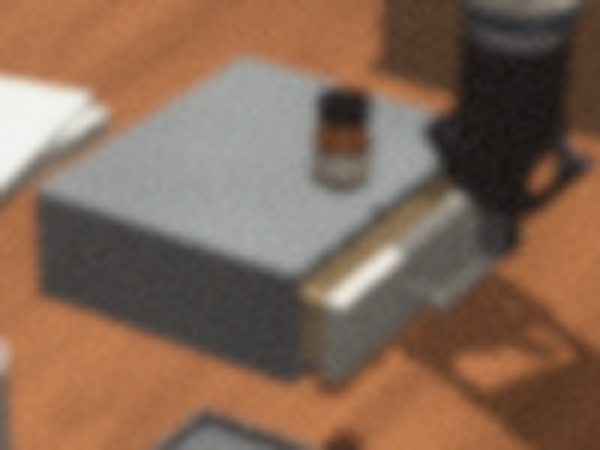

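View pics/d3.png

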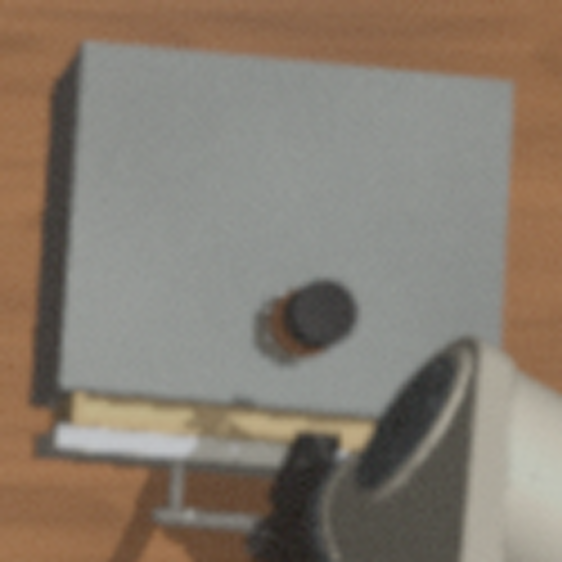

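Run:
```python
from h import *
import numpy as np
def prof(im,x):
    return im[:,x-3:x+4].mean((1,2)).round().astype(int)
for n in('b','d','d3'):
    im=cv2.imread(f'pics/{n}.png'); print(n,prof(im,110)[380:480:4]); print('  handle', prof(im,200)[490:550:4])
for P in([557+15,-303,34],[557-15,-301,34],[557,-302,52],[557,-302,66]): print(P,((proj('side',P)-[215,110])*6).round(), ((proj('top',P)-[340,70])*4.5).round())
```

```text
b [145 143 132 114 104 113 136 155 161 159 159 158 164 177 186 188 187 174
 138 101  87  96 106 112 113]
  handle [105 106 107 106 111 127 151 164 157 135 115 108 111 111 111]
d [149 146 136 119 108 117 140 159 166 164 163 163 171 182 190 193 192 179
 145 104  89  98 111 115 115]
  handle [ 74  75  77  77  84 111 139 158 156 127  94  81  88  97 105]
d3 [148 147 139 120 108 117 141 160 167 166 163 164 171 182 191 194 192 179
 146 104  90  98 112 118 116]
  handle [ 76  76  77  75  83  94 110 116 111  96  81  77  79  78  76]
[572, -303, 34] [461. 281.] [240. 504.]
[542, -301, 34] [497. 293.] [237. 550.]
[557, -302, 52] [481. 265.] [248. 525.]
[557, -302, 66] [482. 248.] [256. 524.]
```

Run:
```python
from h import *
for P in([548,-302,36],[548,-302,47],[548,-302,65],[548,-302,110],[548,-302,200]): print(P,((proj('side',P)-[215,110])*6).round(), ((proj('top',P)-[340,70])*4.5).round())
```

```text
[548, -302, 36] [490. 287.] [240. 540.]
[548, -302, 47] [492. 274.] [246. 539.]
[548, -302, 65] [494. 253.] [255. 538.]
[548, -302, 110] [499. 197.] [281. 533.]
[548, -302, 200] [509.  80.] [338. 523.]
```

Run:
```python
from h import *
f=cams.grab_frame('side')[100:190,250:330]
f=cv2.resize(f,None,fx=7,fy=6.6,interpolation=cv2.INTER_CUBIC); f=np.clip(f.astype(float)*2.2,0,255).astype('uint8')
for P in([548,-302,36],[548,-302,65],[557,-302,52],[563,-237,52],[554,-367,52]):
    u=proj('side',P)-[250,100]; cv2.circle(f,(int(u[0]*7),int(u[1]*6.6)),4,(0,0,255),-1)
cv2.imwrite('pics/e4.png',f)
```

```text
(no output)
```

View pics/e4.png

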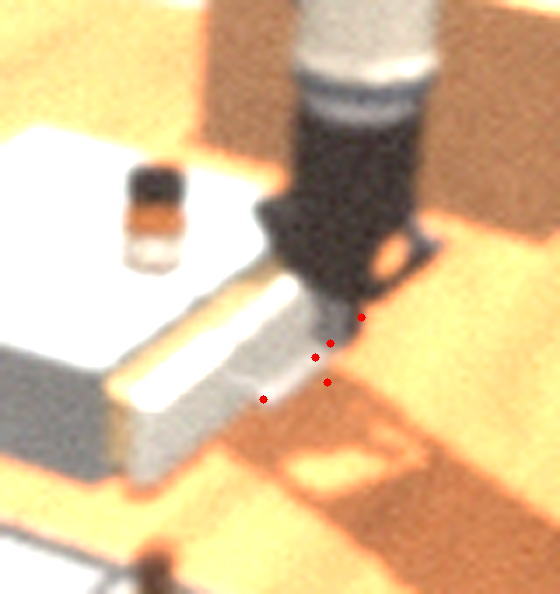

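```bash
python3 -m crank '[[0,0,0,0,-2,0,-1],[0,0,0,0,-2,0,-1],[0,0,0,0,-2,0,-1],[0,0,0,0,-2,0,-1],[0,0,0,-2,-2,0,-1],[0,0,0,-2,0,0,-1],[0,0,0,-2,0,0,-1],[0,0,0,-2,0,0,-1],[0,0,0,0,0,0,-1],[0,0,0,0,0,0,-1]]'
python3 - <<'E'
from h import *
s=st(); p=s['eef_pos']; M=R.from_euler('xyz',s['tcp_rot']).as_matrix()
for n,box in(('side',(250,80,350,170)),('top',(340,120,460,210))):
    f=cams.grab_frame(n)[box[1]:box[3],box[0]:box[2]]
    f=cv2.resize(f,None,fx=6,fy=6,interpolation=cv2.INTER_CUBIC); f=np.clip(f.astype(float)*1.8,0,255).astype('uint8')
    for k,c in((11,(0,0,255)),(0,(0,255,0)),(-62,(255,0,0))):
        u=(proj(n,p+M[:,1]*k)-box[:2]+.5)*6; cv2.circle(f,(int(u[0]),int(u[1])),4,c,-1)
    cv2.imwrite(f'pics/t_{n}.png',f)
E
```

```text
clock: 6.33
eef_pos: [466.4, -296.9, 152.4]
tcp_rot: [-1.57, 0.001, -0.069]
contact_force: [0.2, -0.2, 0.4]
opening: -0.005
t6.33 pos [ 466.4 -296.9  152.4] rpy [-1.57e+00  1.00e-03 -6.90e-02] F [ 0.2 -0.2  0.4] open -0.005 q [-0.57  0.31  1.84  0.    0.99 -0.5 ]
```

View pics/t_side.png

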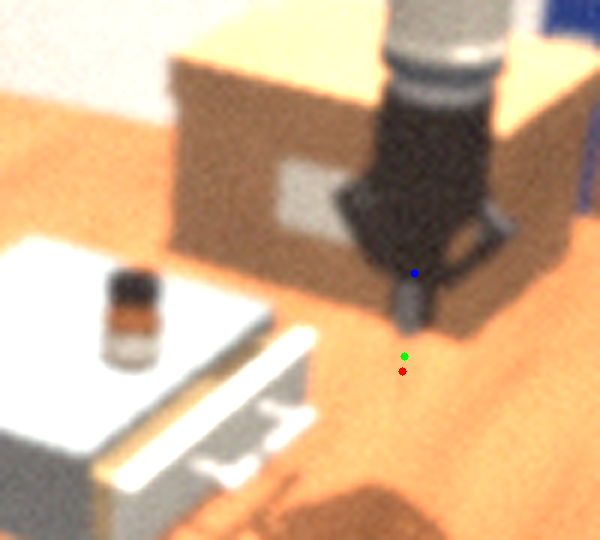

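View pics/t_top.png

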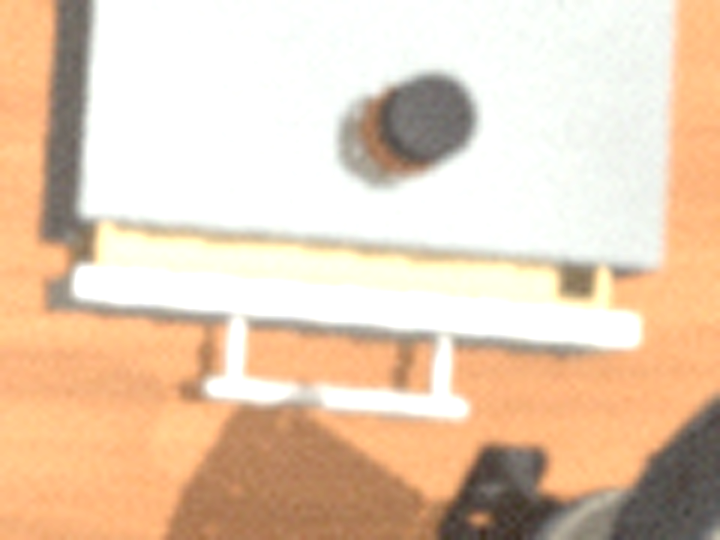

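```bash
python3 -m crank '[[0,0,0,0,2,0,-1],[0,0,0,0,2,0,-1],[0,0,0,0,2,0,-1],[0,0,0,0,2,0,-1],[0,0,0,0,2,0,-1],[0,0,0,0,1,0,-1],[0,0,0,0,0.5,0,-1],[0,0,0,0,0,0,-1],[0,0,0,0,0,0,-1],[0,0,0,0,0,0,-1]]'
python3 - <<'E'
from h import *
s=st(); p=s['eef_pos']; M=R.from_euler('xyz',s['tcp_rot']).as_matrix()
for n,box in(('side',(270,110,350,190)),('top',(340,150,460,240))):
    f=cams.grab_frame(n)[box[1]:box[3],box[0]:box[2]]
    f=cv2.resize(f,None,fx=6,fy=6,interpolation=cv2.INTER_CUBIC); f=np.clip(f.astype(float)*1.8,0,255).astype('uint8')
    for k,c in((11,(0,0,255)),(0,(0,255,0)),(-62,(255,0,0))):
        u=(proj(n,p+M[:,1]*k)-box[:2]+.5)*6; cv2.circle(f,(int(u[0]),int(u[1])),4,c,-1)
    cv2.imwrite(f'pics/t2_{n}.png',f)
E
```

```text
clock: 7.27
eef_pos: [476.5, -299.2, 33.5]
tcp_rot: [-1.573, -0.005, -0.066]
contact_force: [-0.0, -0.3, -0.0]
opening: -0.005
t7.27 pos [ 476.5 -299.2   33.5] rpy [-1.573 -0.005 -0.066] F [-0.  -0.3 -0. ] open -0.005 q [-0.56  0.49  1.9   0.    0.75 -0.5 ]
```

View pics/t2_side.png

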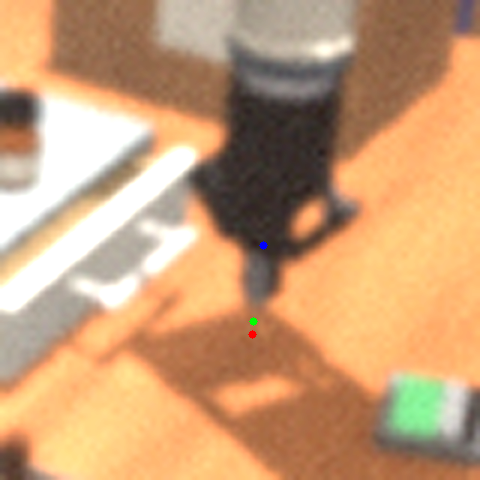

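View pics/t2_top.png

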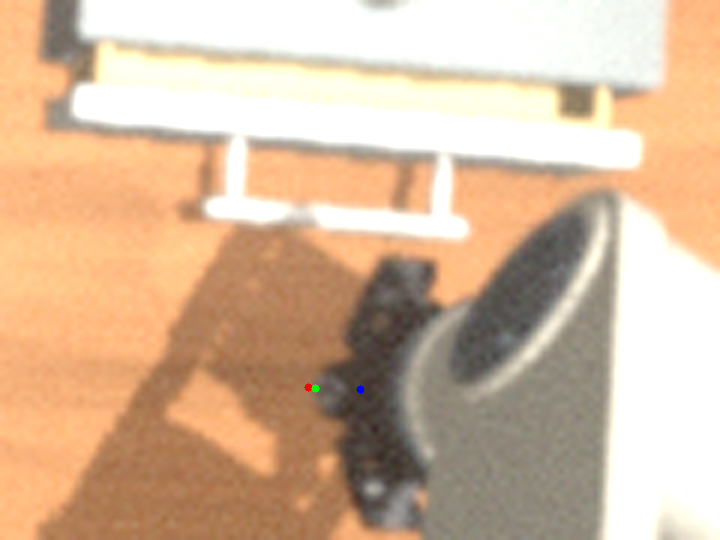

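```bash
python3 - <<'E'
from h import *
for ut in((318,390),(325,390),(333,390)):
    print(tri((ut[0]/6+340-.5,ut[1]/6+150-.5),(258/6+270-.5,300/6+110-.5)))
E
python3 -m crank '[[0,0,0,0,0.4,0,-1],[0,0,0,0,0.4,0,-1],[0,0,0,0,0.4,0,-1],[0,0,0,0,0.3,0,-1],[0,0,0,0,0.3,0,-1],[0,0,0,0,0,0,-1],[0,0,0,0,0,0,-1],[0,0,0,0,0,0,-1],[0,0,0,0,0,0,-1],[0,0,0,0,0,0,-1]]'
```

```text
(array([ 474.50382745, -293.5344064 ,   54.45650638]), np.float64(2.1763713673971985))
(array([ 475.12408067, -297.45364594,   52.2756219 ]), np.float64(0.9240176122632391))
(array([ 475.83526456, -301.9489151 ,   49.77715798]), np.float64(0.5135852346456576))
clock: 8.2
eef_pos: [477.9, -300.3, 16.1]
tcp_rot: [-1.575, -0.009, -0.067]
contact_force: [0.4, 0.1, -0.1]
opening: -0.002
```

```bash
python3 -m crank '[[0,0,0,0,0.3,0,-1],[0,0,0,0,0.2,0,-1],[0,0,0,0,0.2,0,-1],[0,0,0,0,0.2,0,-1],[0,0,0,0,0.2,0,-1],[0,0,0,0,0.2,0,-1],[0,0,0,0,0,0,-1],[0,0,0,0,0,0,-1],[0,0,0,0,0,0,-1],[0,0,0,0,0,0,-1]]'
python3 - <<'E'
from h import *
s=st(); p=s['eef_pos']; M=R.from_euler('xyz',s['tcp_rot']).as_matrix()
for n,box in(('side',(270,110,350,190)),):
    f=cams.grab_frame(n)[box[1]:box[3],box[0]:box[2]]
    f=cv2.resize(f,None,fx=6,fy=6,interpolation=cv2.INTER_CUBIC); f=np.clip(f.astype(float)*1.8,0,255).astype('uint8')
    for k,c in((11,(0,0,255)),(0,(0,255,0)),(-62,(255,0,0))):
        u=(proj(n,p+M[:,1]*k)-box[:2]+.5)*6; cv2.circle(f,(int(u[0]),int(u[1])),4,c,-1)
    cv2.imwrite(f'pics/t3_{n}.png',f)
E
```

```text
clock: 9.03
eef_pos: [478.1, -300.4, 1.7]
tcp_rot: [-1.575, -0.009, -0.067]
contact_force: [-0.3, 0.4, -0.5]
opening: -0.001
t9.03 pos [ 478.1 -300.4    1.7] rpy [-1.575 -0.009 -0.067] F [-0.3  0.4 -0.5] open -0.001 q [-0.56  0.54  1.91  0.    0.68 -0.5 ]
```

View pics/t3_side.png

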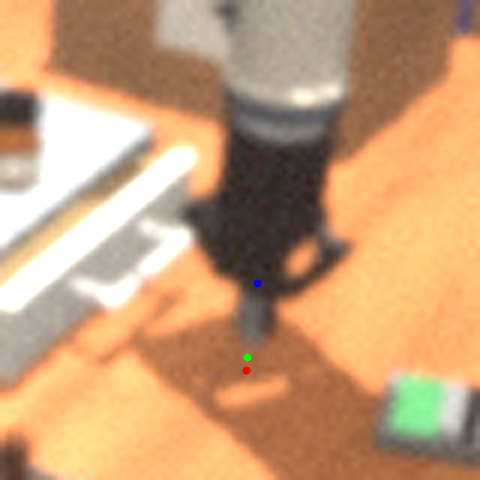

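```bash
python3 -m crank '[[0,0,0,0,0.2,0,-1],[0,0,0,0,0.2,0,-1],[0,0,0,0,0.2,0,-1],[0,0,0,0,0.2,0,-1],[0,0,0,0,0.15,0,-1],[0,0,0,0,0.15,0,-1],[0,0,0,0,0,0,-1],[0,0,0,0,0,0,-1],[0,0,0,0,0,0,-1],[0,0,0,0,0,0,-1]]'; python3 -m crank '[[0,0,0,0,0.15,0,-1],[0,0,0,0,0.15,0,-1],[0,0,0,0,0.15,0,-1],[0,0,0,0,0.15,0,-1],[0,0,0,0,0,0,-1],[0,0,0,0,0,0,-1],[0,0,0,0,0,0,-1],[0,0,0,0,0,0,-1],[0,0,0,0,0,0,-1],[0,0,0,0,0,0,-1]]'
```

```text
clock: 9.92
eef_pos: [478.2, -300.5, -10.5]
tcp_rot: [-1.575, -0.01, -0.067]
contact_force: [-0.5, 0.9, 0.3]
opening: 0.003
clock: 10.75
eef_pos: [478.4, -300.6, -16.9]
tcp_rot: [-1.575, -0.01, -0.067]
contact_force: [-0.5, 0.4, 0.4]
opening: 0.001
```

```bash
python3 -m crank '[[0,0,0,0,0.1,0,-1],[0,0,0,0,0.1,0,-1],[0,0,0,0,0.1,0,-1],[0,0,0,0,0.1,0,-1],[0,0,0,0,0.1,0,-1],[0,0,0,0,0,0,-1],[0,0,0,0,0,0,-1],[0,0,0,0,0,0,-1],[0,0,0,0,0,0,-1],[0,0,0,0,0,0,-1]]'
python3 - <<'E'
from h import *
s=st(); p=s['eef_pos']; M=R.from_euler('xyz',s['tcp_rot']).as_matrix()
for n,box in(('side',(270,110,350,190)),):
    f=cams.grab_frame(n)[box[1]:box[3],box[0]:box[2]]
    f=cv2.resize(f,None,fx=6,fy=6,interpolation=cv2.INTER_CUBIC); f=np.clip(f.astype(float)*1.8,0,255).astype('uint8')
    for k,c in((11,(0,0,255)),(0,(0,255,0)),(-62,(255,0,0))):
        u=(proj(n,p+M[:,1]*k)-box[:2]+.5)*6; cv2.circle(f,(int(u[0]),int(u[1])),4,c,-1)
    cv2.imwrite(f'pics/t4_{n}.png',f)
E
```

```text
clock: 11.58
eef_pos: [478.9, -300.9, -18.8]
tcp_rot: [-1.575, -0.011, -0.067]
contact_force: [1.0, 0.5, 0.3]
opening: -0.001
t11.58 pos [ 478.9 -300.9  -18.8] rpy [-1.575 -0.011 -0.067] F [1.  0.5 0.3] open -0.001 q [-0.56  0.57  1.92  0.    0.64 -0.5 ]
```

View pics/t4_side.png

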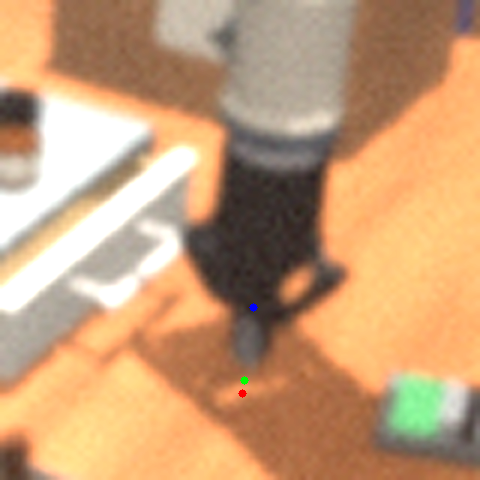

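```bash
python3 -m crank '[[0,0,0,0,0,0,-1],[0,0,0,0,0,0,-1],[0,0,0,0,0,0,-1],[0,0,0,0,0,0,-1],[0,0,0,0,0,0,-1],[0,0,0,0,0,0,-1],[0,0,0,0,0.2,0,-1],[0,0,0,0,0.2,0,-1],[0,0,0,0,0.2,0,-1],[0,0,0,0,0.2,0,-1]]'
```

```text
clock: 12.47
eef_pos: [478.9, -300.8, -19.2]
tcp_rot: [-1.575, -0.009, -0.067]
contact_force: [-7.4, 3.9, 27.8]
opening: -0.006
```

```bash
python3 -m crank '[[0,0,0,0,-2,0,-1],[0,0,0,0,-2,0,-0.3],[0,0,0,0,-2,0,-0.3],[0,0,0,0,-2,0,-0.3],[0,0,0,1,-1,0,-0.3],[0,0,0,2,0,0,-0.3],[0,0,0,2,0,0,-0.3],[0,0,0,2,0,0,-0.3],[0,0,0,1,0,0,-0.3],[0,0,0,0,0,0,-0.3]]'
python3 - <<'E'
from h import *
st(); to([558,-302,14],-0.068)
E
```

```text
clock: 13.3
eef_pos: [559.4, -305.5, 77.1]
tcp_rot: [-1.575, -0.01, -0.068]
contact_force: [0.3, 0.2, -0.5]
opening: 0.35
t13.30 pos [ 559.4 -305.5   77.1] rpy [-1.575 -0.01  -0.068] F [ 0.3  0.2 -0.5] open 0.350 q [-0.5   0.51  1.72  0.    0.9  -0.44]
turn [0.2 0.  0.5] shift cm (now axes) [-0.22  6.31  0.37] |d|6.3
   shift in final axes [-0.16  6.31  0.34]
```

```bash
python3 -m crank '[[0.2,0,0.5,-0.2,1,0.3,-0.3],[0,0,0,0,1,0,-0.3],[0,0,0,0,1,0,-0.3],[0,0,0,0,1,0,-0.3],[0,0,0,0,1,0,-0.3],[0,0,0,0,0.9,0,-0.3],[0,0,0,0,0,0,-0.3],[0,0,0,0,0,0,-0.3],[0,0,0,0,0,0,-0.3],[0,0,0,0,0,0,-0.3]]'; python3 -m crank '[[0,0,0,0,0,0,-1],[0,0,0,0,0,0,-1],[0,0,0,0,0,0,-1],[0,0,0,0,0,0,-1],[0,0,0,0,0,0,-1],[0,0,0,0,0,0,-1],[0,0,0,0,0,0,-1],[0,0,0,0,0,0,-1],[0,0,0,0,0,0,-1],[0,0,0,0,0,0,-1]]' 40
```

```text
clock: 14.13
eef_pos: [555.9, -302.4, 11.6]
tcp_rot: [-1.571, -0.003, -0.07]
contact_force: [-1.4, 1.9, 6.3]
opening: 0.349
clock: 14.97
eef_pos: [558.5, -302.8, 12.3]
tcp_rot: [-1.571, -0.011, -0.072]
contact_force: [-1.2, 1.9, 8.5]
opening: 0.113
```

```bash
python3 -m crank '[[0,0,0,-0.8,-0.1,0,-1],[0,0,0,-1.2,0,0,-1],[0,0,0,-1.2,0,0,-1],[0,0,0,-1.2,0,0,-1],[0,0,0,-1.2,0,0,-1],[0,0,0,-1.2,0,0,-1],[0,0,0,-1.2,0,0,-1],[0,0,0,-1.2,0,0,-1],[0,0,0,-1.2,0,0,-1],[0,0,0,0,0,0,-1]]'
```

```text
clock: 15.8
eef_pos: [447.6, -294.9, 12.4]
tcp_rot: [-1.573, -0.019, -0.073]
contact_force: [-0.8, -0.5, 0.9]
opening: 0.108
```

```bash
python3 -m crank '[[0,0,0,-1,0,0,-1],[0,0,0,-1,0,0,-1],[0,0,0,-0.6,0,0,-1],[0,0,0,-0.6,0,0,-1],[0,0,0,-0.4,0,0,-1],[0,0,0,-0.4,0,0,-1],[0,0,0,-0.4,0,0,-1],[0,0,0,-0.4,0,0,-1],[0,0,0,-0.4,0,0,-1],[0,0,0,-0.4,0,0,-1]]'
python3 - <<'E'
from h import *
st()
snap('top','o1',(340,70,465,245),3.4);snap('side','o2',(215,110,335,200),6)
E
```

```text
clock: 16.63
eef_pos: [420.4, -293.7, 12.5]
tcp_rot: [-1.586, -0.087, -0.087]
contact_force: [28.6, 11.4, -14.4]
opening: 0.114
t16.63 pos [ 420.4 -293.7   12.5] rpy [-1.586 -0.087 -0.087] F [ 28.6  11.4 -14.4] open 0.114 q [-0.64  0.44  2.08  0.06  0.54 -0.6 ]
```

View pics/o1.png

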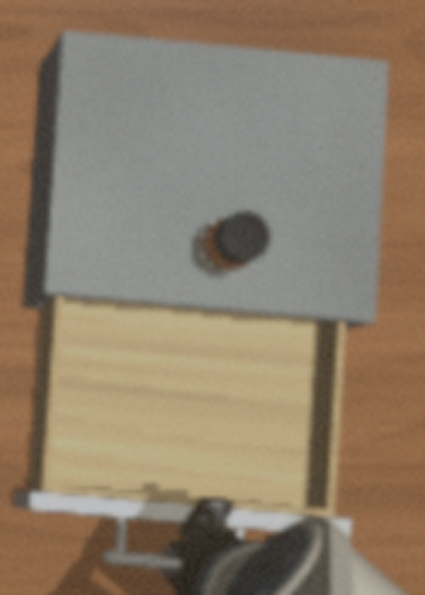

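View pics/o2.png

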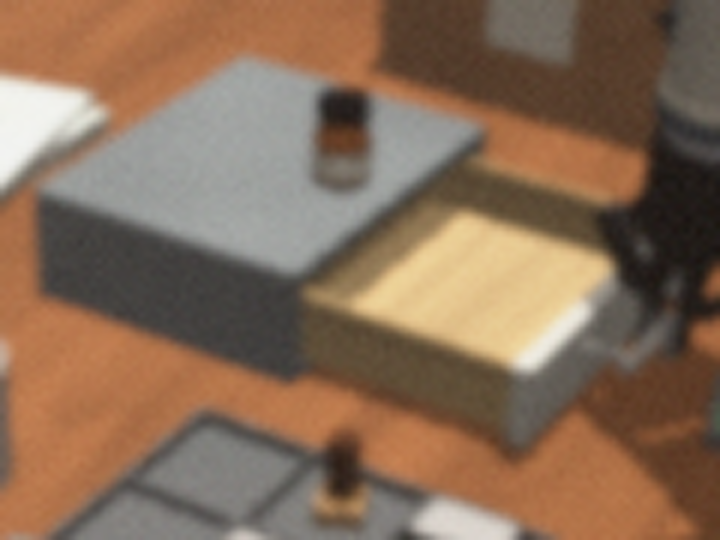

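```bash
python3 -m crank '[[0,0,0,0,0,0,-1],[0,0,0,0,0,0,-0.3],[0,0,0,0,0,0,-0.3],[0,0,0,0,0,0,-0.3],[0,0,0,0,0,0,-0.3],[0,0,0,0,-0.5,0,-0.3],[0,0,0,0,-1,0,-0.3],[0,0,0,0,-1.5,0,-0.3],[0,0,0,0,-2,0,-0.3],[0,0,0,0,-2,0,-0.3]]'
python3 - <<'E'
from h import *
st(); f=snap('top','o3',(340,70,465,245),3.4); 
to([450,-38,150],-1.6)
E
```

```text
clock: 17.57
eef_pos: [406.2, -288.5, 81.1]
tcp_rot: [-1.58, -0.076, -0.087]
contact_force: [1.6, -0.7, -0.6]
opening: 0.35
t17.57 pos [ 406.2 -288.5   81.1] rpy [-1.58  -0.076 -0.087] F [ 1.6 -0.7 -0.6] open 0.350 q [-0.64  0.3   2.07  0.05  0.71 -0.59]
turn [-2.9 86.6  4.2] shift cm (now axes) [ 2.54 -6.66 25.37] |d|26.3
   shift in final axes [-25.28  -6.54   3.5 ]
```

View pics/o3.png

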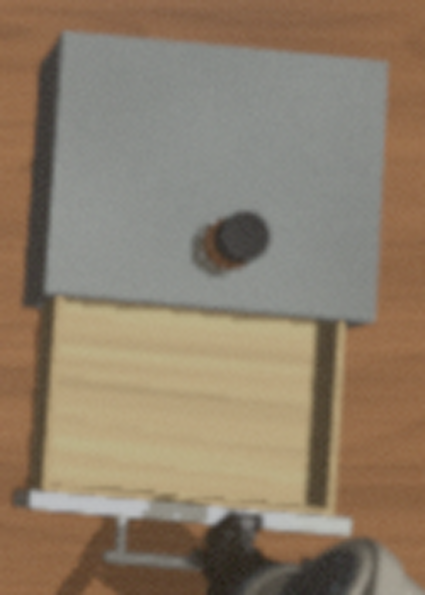

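Run:
```python
from h import *
def W(x,y,z): return at('top',((x+.5)/3.4-.5+340,(y+.5)/3.4-.5+70),z).round(1)
print('bar left end',W(105,557,54),'panel top outer L',W(28,508,78),'inner L',W(33,490,78),'outer R',W(350,530,78))
print('wall tops: left',W(45,480,68),W(55,297,68),'right',W(333,510,68))
print('floor right edge', W(307,505,22), W(314,320,22))
f=cams.grab_frame('top'); hsv=cv2.cvtColor(f,cv2.COLOR_BGR2HSV)
m=((hsv[...,2]>185)&(hsv[...,1]<50)).astype('uint8'); m[:145]=0;m[240:]=0;m[:,:255]=0;m[:,325:]=0
for k in cv2.findContours(m,cv2.RETR_EXTERNAL,cv2.CHAIN_APPROX_NONE)[0]:
    if cv2.contourArea(k)>30:
        rc=cv2.minAreaRect(k); print(rc, at('top',rc[0],31).round(1))
```

```text
bar left end [ 419.6 -228.9   54. ] panel top outer L [ 460.8 -157.3   78. ] inner L [ 475.9 -161.4   78. ] outer R [ 445.8 -430.2   78. ]
wall tops: left [ 484.5 -173.8   68. ] [ 640.4 -182.1   68. ] right [ 462.3 -420.3   68. ]
floor right edge [ 465.9 -418.    22. ] [ 630.6 -425.8   22. ]
((304.0, 221.5), (17.0, 10.0), 90.0) [451.1 -37.5  31. ]
((273.5409851074219, 190.04917907714844), (10.502145767211914, 17.563934326171875), 5.194429397583008) [543.2  54.   31. ]
```

```bash
python3 -m crank '[[-0.5,0,4.2,0,-1,0,0.3],[0,7.1,0,0,-1,0,0.3],[0,7.1,0,0,-1,0,0.3],[0,7.1,0,0,-1,0,0.3],[0,7.1,0,0,-1,0,0.3],[0,7.1,0,0,-0.5,0,0.3],[0,7.1,0,0,0,0,0.3],[0,7.1,0,0,0,0,0.3],[0,7.1,0,0,0,0,0.3],[0,7.1,0,0,0,0,0.3]]' 40; python3 -c "
from h import *
st();to([451,-37.5,60],-1.6)"
```

```text
clock: 18.5
eef_pos: [404.3, -288.4, 142.8]
tcp_rot: [-1.577, -0.023, -1.218]
contact_force: [0.1, 0.2, -0.8]
opening: 0.647
t18.50 pos [ 404.3 -288.4  142.8] rpy [-1.577 -0.023 -1.218] F [ 0.1  0.2 -0.8] open 0.647 q [-0.61  0.23  1.98 -0.02  0.91  0.62]
turn [ 0.1 21.9  1.4] shift cm (now axes) [-22.12   7.7   13.11] |d|26.8
   shift in final axes [-25.22   8.28   3.94]
```

```bash
python3 -m crank '[[0,7.1,1.4,0,0,0,0.4],[0,7.1,0,0,0,0,0.4],[0,7.1,0,0,0,0,0.4],[0,0.6,0,-3.5,0,0.5,0.4],[0,0,0,-3.5,0,0.5,0.4],[0,0,0,-3.5,0,0.6,0.4],[0,0,0,-3.5,0,0.6,0.4],[0,0,0,-3.5,1,0.6,0.4],[0,0,0,-3.5,1,0.6,0.4],[0,0,0,-2.5,1,0.5,0.4]]'; python3 -c "
from h import *
st();to([451,-37.5,-4],-1.6)"
```

```text
clock: 19.33
eef_pos: [452.2, -52.0, 112.8]
tcp_rot: [-1.571, -0.003, -1.623]
contact_force: [0.7, -0.2, -0.5]
opening: 0.701
t19.33 pos [452.2 -52.  112.8] rpy [-1.571 -0.003 -1.623] F [ 0.7 -0.2 -0.5] open 0.701 q [-0.12  0.22  2.08 -0.    0.84  1.51]
turn [ 0.  -1.3  0.2] shift cm (now axes) [-1.48 11.68 -0.19] |d|11.8
   shift in final axes [-1.45 11.68 -0.16]
```

```bash
python3 -m crank '[[0,-1.3,0,-1.4,1,-0.1,0.4],[0,0,0,0,2,0,0.4],[0,0,0,0,2,0,0.4],[0,0,0,0,2,0,0.4],[0,0,0,0,1,0,0.4],[0,0,0,0,0,0,0.4],[0,0,0,0,0,0,0.4],[0,0,0,0,0,0,0.4],[0,0,0,0,0,0,0.4],[0,0,0,0,0,0,0.4]]'
python3 - <<'E'
from h import *
st();to([451,-37.5,-4],-1.6)
snap('side','p1',(215,150,335,240),6)
E
```

```text
clock: 20.17
eef_pos: [451.2, -31.3, 29.9]
tcp_rot: [-1.571, -0.003, -1.592]
contact_force: [0.2, 0.2, 0.2]
opening: 0.7
t20.17 pos [451.2 -31.3  29.9] rpy [-1.571 -0.003 -1.592] F [0.2 0.2 0.2] open 0.700 q [-0.07  0.37  2.13 -0.    0.64  1.52]
turn [0.  0.5 0.2] shift cm (now axes) [ 0.61  3.39 -0.01] |d|3.4
   shift in final axes [ 0.62  3.39 -0.01]
```

View pics/p1.png

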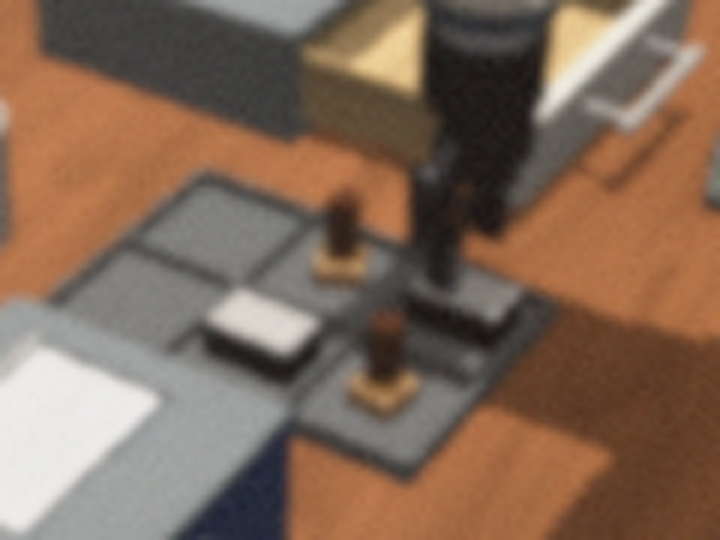

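Gripper above the pad (pad at ~(465,295)), aligned. Descend.

```bash
python3 -m crank '[[0,0,0,0.6,0.5,0,0.4],[0,0,0,0,1,0,0.4],[0,0,0,0,1,0,0.4],[0,0,0,0,0.6,0,0.4],[0,0,0,0,0.3,0,0.4],[0,0,0,0,0,0,0.4],[0,0,0,0,0,0,0.4],[0,0,0,0,0,0,0.4],[0,0,0,0,0,0,0.4],[0,0,0,0,0,0,0.4]]'; python3 -c "
from h import *
st();to([451,-37.5,-4],-1.6)"
```

```text
clock: 21.05
eef_pos: [452.0, -38.5, -7.1]
tcp_rot: [-1.569, -0.003, -1.592]
contact_force: [-0.0, -0.8, -0.4]
opening: 0.705
t21.05 pos [452.  -38.5  -7.1] rpy [-1.569 -0.003 -1.592] F [-0.  -0.8 -0.4] open 0.705 q [-0.09  0.44  2.15 -0.01  0.55  1.51]
turn [-0.1  0.4  0.2] shift cm (now axes) [-0.1  -0.31 -0.1 ] |d|0.3
   shift in final axes [-0.1  -0.31 -0.1 ]
```

```bash
python3 -m crank '[[0,0,0,0,0,0,0],[0,0,0,0,0,0,-0.4],[0,0,0,0,0,0,-0.4],[0,0,0,0,0,0,-0.4],[0,0,0,0,0,0,-0.4],[0,0,0,0,0,0,-0.4],[0,0,0,0,0,0,-0.4],[0,0,0,0,0,0,-0.4],[0,0,0,0,0,0,-0.4],[0,0,0,0,0,0,-0.4]]' 50;  python3 -m crank '[[0,0,0,0,-0.5,0,-0.4],[0,0,0,0,-1,0,-0.4],[0,0,0,0,-1.5,0,-0.4],[0,0,0,0,-2,0,-0.4],[0,0,0,0,-2,0,-0.4],[0,0,0,0,-2,0,-0.4],[0,0,0,0,-2,0,-0.4],[0,0,0,0,-1,0,-0.4],[0,0,0,0,-0.5,0,-0.4],[0,0,0,0,0,0,-0.4]]'
python3 - <<'E'
from h import *
st();to([545,-350,118],-1.64)
snap('side','p2',(215,130,335,220),6)
E
```

```text
clock: 21.88
eef_pos: [452.5, -38.4, -6.1]
tcp_rot: [-1.567, -0.003, -1.592]
contact_force: [-0.6, -0.1, -1.2]
opening: 0.482
clock: 22.72
eef_pos: [451.0, -37.9, 130.6]
tcp_rot: [-1.567, -0.003, -1.592]
contact_force: [-0.0, -0.3, -0.9]
opening: 0.479
t22.72 pos [451.  -37.9 130.6] rpy [-1.567 -0.003 -1.592] F [-0.  -0.3 -0.9] open 0.479 q [-0.09  0.19  2.07 -0.    0.88  1.51]
turn [-0.2  2.7  0.2] shift cm (now axes) [31.    1.39 10.06] |d|32.6
   shift in final axes [30.48  1.26 11.54]
```

View pics/p2.png

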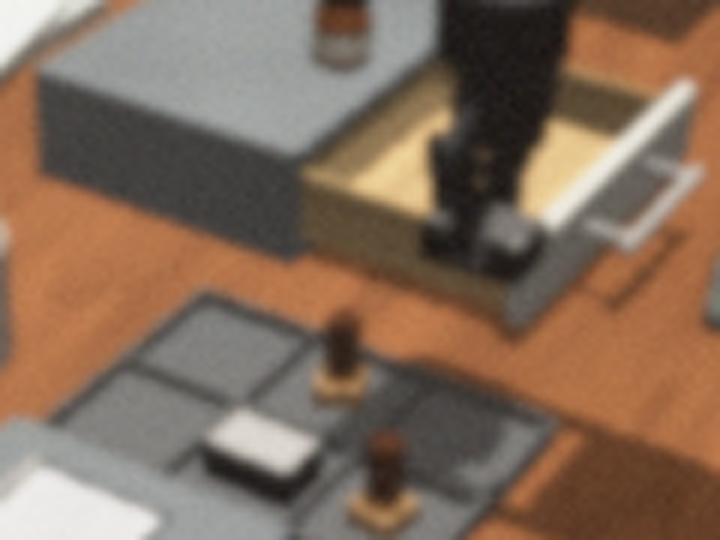

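```bash
python3 -m crank '[[0,0.5,0,3.4,0,1.1,-0.4],[0,0.5,0,3.4,0,1.1,-0.4],[0,0.5,0,3.4,0,1.1,-0.4],[0,0.5,0,3.4,0,1.1,-0.4],[0,0.5,0,3.4,0,1.1,-0.4],[0,0.2,0,3.4,0,1.1,-0.4],[0,0,0,3.4,0,1.1,-0.4],[0,0,0,3.2,0,1.1,-0.4],[0,0,0,3,0,1.1,-0.4],[0,0,0,1,0,1,-0.4]]'; python3 -c "
from h import *
st();to([545,-350,12],-1.64)"
```

```text
clock: 23.6
eef_pos: [539.6, -362.5, 119.4]
tcp_rot: [-1.582, 0.004, -1.635]
contact_force: [-0.9, 1.3, -0.1]
opening: 0.477
t23.60 pos [ 539.6 -362.5  119.4] rpy [-1.582  0.004 -1.635] F [-0.9  1.3 -0.1] open 0.477 q [-0.59  0.49  1.64 -0.    1.02  1.04]
turn [ 0.6  0.3 -0.2] shift cm (now axes) [-1.24 10.74  0.58] |d|10.8
   shift in final axes [-1.28 10.74  0.46]
```

```bash
python3 -m crank '[[0.6,0,0,-1.2,1,0.5,-0.4],[0,0,0,0,2,0,-0.4],[0,0,0,0,2,0,-0.4],[0,0,0,0,2,0,-0.4],[0,0,0,0,1.2,0,-0.4],[0,0,0,0,0.7,0,-0.4],[0,0,0,0,0.4,0,-0.4],[0,0,0,0,0.4,0,-0.4],[0,0,0,0,0,0,-0.4],[0,0,0,0,0,0,-0.4]]'
python3 - <<'E'
from h import *
st();to([545,-350,12],-1.64)
snap('side','p3',(215,110,335,200),6)
E
```

```text
clock: 24.43
eef_pos: [544.4, -353.9, 11.0]
tcp_rot: [-1.576, 0.007, -1.64]
contact_force: [-0.3, -0.5, -0.9]
opening: 0.477
t24.43 pos [ 544.4 -353.9   11. ] rpy [-1.576  0.007 -1.64 ] F [-0.3 -0.5 -0.9] open 0.477 q [-0.58  0.63  1.7   0.    0.82  1.06]
turn [ 0.3 -0.  -0.4] shift cm (now axes) [-0.4  -0.09  0.03] |d|0.4
   shift in final axes [-0.4  -0.1   0.03]
```

View pics/p3.png

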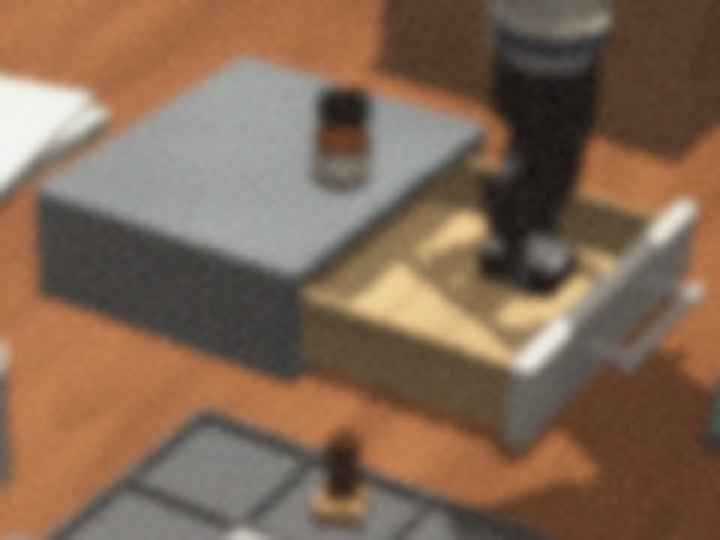

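```bash
python3 -m crank '[[0,0,0,0,0.1,0,0.1],[0,0,0,0,0,0,0.4],[0,0,0,0,0,0,0.4],[0,0,0,0,0,0,0.4],[0,0,0,0,0,0,0.4],[0,0,0,0,-0.5,0,0.4],[0,0,0,0,-2,0,0.4],[0,0,0,0,-3,0,0.4],[0,0,0,0,-3,0,0.4],[0,0,0,0,-2,0,0.4]]'
python3 - <<'E'
from h import *
st();to([543.3,54.2,120],-1.63)
snap('side','p4',(215,110,335,200),6)
f=cams.grab_frame('top'); hsv=cv2.cvtColor(f,cv2.COLOR_BGR2HSV)
m=((hsv[...,2]>185)&(hsv[...,1]<50)).astype('uint8'); m[:145]=0;m[240:]=0;m[:,:255]=0;m[:,325:]=0
for k in cv2.findContours(m,cv2.RETR_EXTERNAL,cv2.CHAIN_APPROX_NONE)[0]:
    if cv2.contourArea(k)>30:
        rc=cv2.minAreaRect(k); print(rc, at('top',rc[0],31).round(1))
E
```

```text
clock: 25.32
eef_pos: [542.5, -353.2, 116.3]
tcp_rot: [-1.583, 0.01, -1.64]
contact_force: [0.2, 0.4, -0.1]
opening: 0.697
t25.32 pos [ 542.5 -353.2  116.3] rpy [-1.583  0.01  -1.64 ] F [ 0.2  0.4 -0.1] open 0.697 q [-0.58  0.49  1.65  0.    1.01  1.06]
turn [ 0.7 -0.6 -0.6] shift cm (now axes) [-40.65   0.07  -2.75] |d|40.7
   shift in final axes [-40.68  -0.37  -2.33]
((273.6435852050781, 190.06436157226562), (10.447890281677246, 17.51265525817871), 5.7105937004089355) [543.1  53.7  31. ]
```

View pics/p4.png

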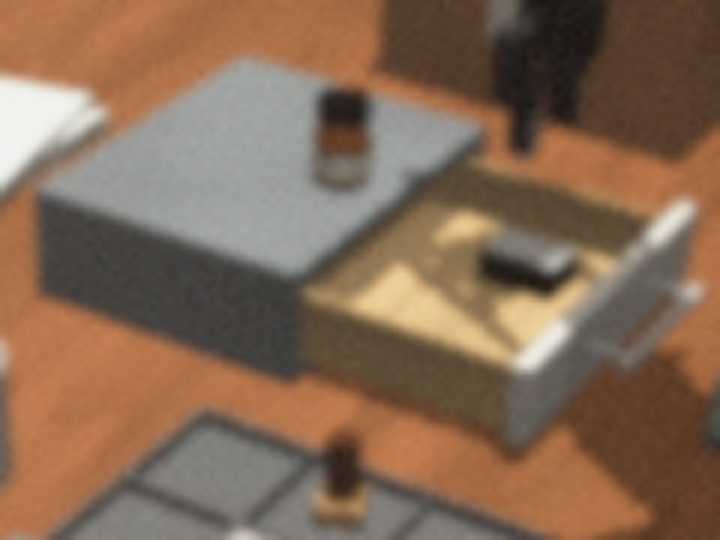

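```bash
python3 -m crank '[[0.7,0,-0.6,-3.9,0,-0.2,0.4],[0,0,0,-4.1,0,-0.2,0.4],[0,0,0,-4.1,0,-0.2,0.4],[0,0,0,-4.1,0,-0.2,0.4],[0,0,0,-4.1,0,-0.2,0.4],[0,0,0,-4.1,0,-0.3,0.4],[0,0,0,-4.1,0,-0.3,0.4],[0,0,0,-4.1,0,-0.3,0.4],[0,0,0,-4.1,0,-0.3,0.4],[0,0,0,-3.2,0,-0.3,0.4]]'; python3 -c "
from h import *
st();to([543.2,54,-6],-1.64)"
```

```text
clock: 26.25
eef_pos: [545.8, 47.8, 113.8]
tcp_rot: [-1.563, -0.007, -1.652]
contact_force: [0.8, -0.5, -0.8]
opening: 0.701
t26.25 pos [545.8  47.8 113.8] rpy [-1.563 -0.007 -1.652] F [ 0.8 -0.5 -0.8] open 0.701 q [ 0.09  0.35  1.89 -0.01  0.9   1.75]
turn [-0.5 -0.7  0.4] shift cm (now axes) [-0.69 11.97 -0.41] |d|12.0
   shift in final axes [-0.6  11.98 -0.3 ]
```

```bash
python3 -m crank '[[-0.5,0,0.4,-0.5,1,-0.3,0.4],[0,0,0,0,2,0,0.4],[0,0,0,0,2,0,0.4],[0,0,0,0,2,0,0.4],[0,0,0,0,1,0,0.4],[0,0,0,0,0,0,0.4],[0,0,0,0,0,0,0.4],[0,0,0,0,0,0,0.4],[0,0,0,0,0,0,0.4],[0,0,0,0,0,0,0.4]]'; python3 -c "
from h import *
st();to([543.2,54,-6],-1.64)"
```

```text
clock: 27.08
eef_pos: [541.6, 60.1, 30.1]
tcp_rot: [-1.573, 0.001, -1.643]
contact_force: [-0.7, 0.1, -0.6]
opening: 0.701
t27.08 pos [541.6  60.1  30.1] rpy [-1.573e+00  1.000e-03 -1.643e+00] F [-0.7  0.1 -0.6] open 0.701 q [0.11 0.47 1.94 0.   0.73 1.75]
turn [ 0.1 -0.2 -0.1] shift cm (now axes) [0.6  3.61 0.21] |d|3.7
   shift in final axes [0.6  3.61 0.2 ]
```

```bash
python3 -m crank '[[0,0,0,0.6,0.5,0.2,0.4],[0,0,0,0,1,0,0.4],[0,0,0,0,1,0,0.4],[0,0,0,0,0.6,0,0.4],[0,0,0,0,0.3,0,0.4],[0,0,0,0,0,0,0.4],[0,0,0,0,0,0,0.4],[0,0,0,0,0,0,0.4],[0,0,0,0,0,0,0.4],[0,0,0,0,0,0,0.4]]'; python3 -m crank '[[0,0,0,0,0,0,0],[0,0,0,0,0,0,-0.4],[0,0,0,0,0,0,-0.4],[0,0,0,0,0,0,-0.4],[0,0,0,0,0,0,-0.4],[0,0,0,0,0,0,-0.4],[0,0,0,0,0,0,-0.4],[0,0,0,0,0,0,-0.4],[0,0,0,0,0,0,-0.4],[0,0,0,0,0,0,-0.4]]' 50;  python3 -m crank '[[0,0,0,0,-0.5,0,-0.4],[0,0,0,0,-1,0,-0.4],[0,0,0,0,-1.5,0,-0.4],[0,0,0,0,-2,0,-0.4],[0,0,0,0,-2,0,-0.4],[0,0,0,0,-2,0,-0.4],[0,0,0,0,-2,0,-0.4],[0,0,0,0,-1,0,-0.4],[0,0,0,0,-0.5,0,-0.4],[0,0,0,0,0,0,-0.4]]'
python3 - <<'E'
from h import *
st();to([545,-255,118],-1.64)
snap('side','p5',(215,110,335,200),6)
E
```

```text
clock: 27.92
eef_pos: [544.6, 53.1, -6.1]
tcp_rot: [-1.57, 0.002, -1.644]
contact_force: [0.2, 0.6, -0.1]
opening: 0.701
clock: 28.75
eef_pos: [545.2, 53.3, -5.1]
tcp_rot: [-1.569, 0.002, -1.644]
contact_force: [0.3, -0.3, -1.4]
opening: 0.478
clock: 29.58
eef_pos: [544.2, 53.0, 130.8]
tcp_rot: [-1.568, 0.002, -1.644]
contact_force: [-0.1, 0.3, -0.4]
opening: 0.478
t29.58 pos [544.2  53.  130.8] rpy [-1.568  0.002 -1.644] F [-0.1  0.3 -0.4] open 0.478 q [0.09 0.33 1.88 0.   0.94 1.74]
turn [-0.1 -0.2 -0.1] shift cm (now axes) [30.71  1.22  2.32] |d|30.8
   shift in final axes [30.72  1.28  2.21]
```

View pics/p5.png

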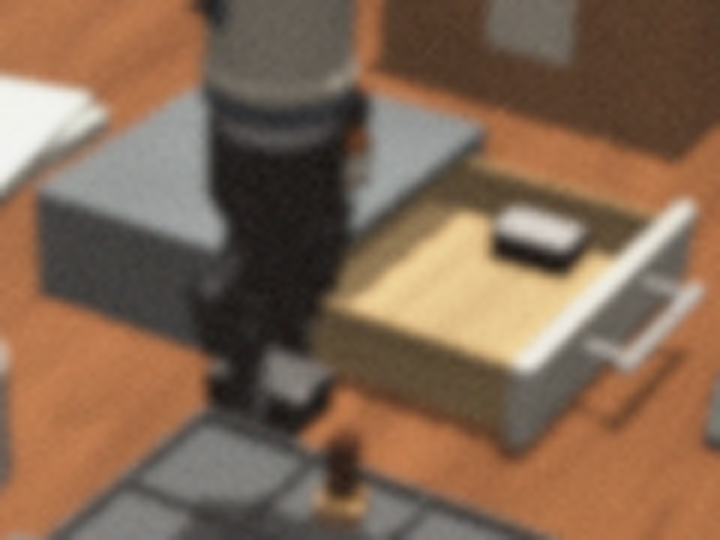

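Run:
```python
from h import *
f=snap('top','p6',(340,70,465,245),3.4)
```

```text
(no output)
```

View pics/p6.png

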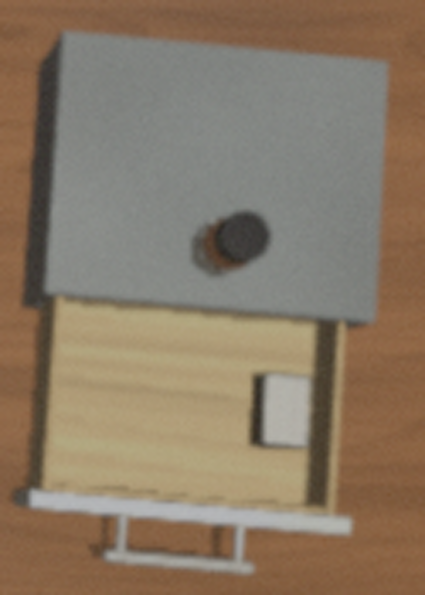

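```bash
python3 -m crank '[[0,0,0,3,0,0.2,-0.4],[0,0,0,3.3,0,0.2,-0.4],[0,0,0,3.3,0,0.2,-0.4],[0,0,0,3.3,0,0.2,-0.4],[0,0,0,3.3,0,0.2,-0.4],[0,0,0,3.3,0,0.2,-0.4],[0,0,0,3.3,0,0.2,-0.4],[0,0,0,3.3,0,0.2,-0.4],[0,0,0,3,0,0.2,-0.4],[0,0,0,1,0,0.2,-0.4]]'; python3 -c "
from h import *
st();to([545,-255,12],-1.64)"
```

```text
clock: 30.52
eef_pos: [533.8, -256.8, 113.7]
tcp_rot: [-1.591, 0.006, -1.636]
contact_force: [0.2, 0.8, -0.7]
opening: 0.481
t30.52 pos [ 533.8 -256.8  113.7] rpy [-1.591  0.006 -1.636] F [ 0.2  0.8 -0.7] open 0.481 q [-0.45  0.42  1.77 -0.    0.97  1.19]
turn [ 1.1  0.2 -0.4] shift cm (now axes) [-0.19 10.15  1.31] |d|10.2
   shift in final axes [-0.26 10.17  1.1 ]
```

```bash
python3 -m crank '[[1.1,0,0,-0.2,1,1.1,-0.4],[0,0,0,0,2,0,-0.4],[0,0,0,0,2,0,-0.4],[0,0,0,0,2,0,-0.4],[0,0,0,0,1.2,0,-0.4],[0,0,0,0,0.7,0,-0.4],[0,0,0,0,0.4,0,-0.4],[0,0,0,0,0.1,0,-0.4],[0,0,0,0,0,0,-0.4],[0,0,0,0,0,0,-0.4]]'
python3 - <<'E'
from h import *
st();to([545,-255,12],-1.64)
E
```

```text
clock: 31.35
eef_pos: [546.1, -256.3, 12.6]
tcp_rot: [-1.572, 0.008, -1.642]
contact_force: [-0.8, 0.4, -0.9]
opening: 0.479
t31.35 pos [ 546.1 -256.3   12.6] rpy [-1.572  0.008 -1.642] F [-0.8  0.4 -0.9] open 0.479 q [-0.45  0.57  1.81  0.01  0.77  1.19]
turn [ 0.1 -0.1 -0.5] shift cm (now axes) [-0.12  0.06 -0.12] |d|0.2
   shift in final axes [-0.12  0.06 -0.12]
```

```bash
python3 -m crank '[[0,0,0,0,0.1,0,0.1],[0,0,0,0,0,0,0.4],[0,0,0,0,0,0,0.4],[0,0,0,0,0,0,0.4],[0,0,0,0,0,0,0.4],[0,0,0,0,-0.5,0,0.4],[0,0,0,0,-2,0,0.4],[0,0,0,0,-3,0,0.4],[0,0,0,0,-3,0,0.4],[0,0,0,0,-2,0,0.4]]'
python3 - <<'E'
from h import *
st();to([420-12,-302+10,80],-0.068)
f=snap('top','p7',None,1.5)
snap('side','p8',None,1.5)
E
```

```text
clock: 32.18
eef_pos: [542.1, -254.9, 116.0]
tcp_rot: [-1.583, 0.013, -1.642]
contact_force: [1.0, -1.0, -0.6]
opening: 0.704
t32.18 pos [ 542.1 -254.9  116. ] rpy [-1.583  0.013 -1.642] F [ 1.  -1.  -0.6] open 0.704 q [-0.45  0.43  1.76  0.01  0.97  1.19]
turn [ -0.  -90.2  -1.1] shift cm (now axes) [  4.7    3.7  -13.07] |d|14.4
   shift in final axes [-13.13   3.6   -4.61]
```

View pics/p7.png

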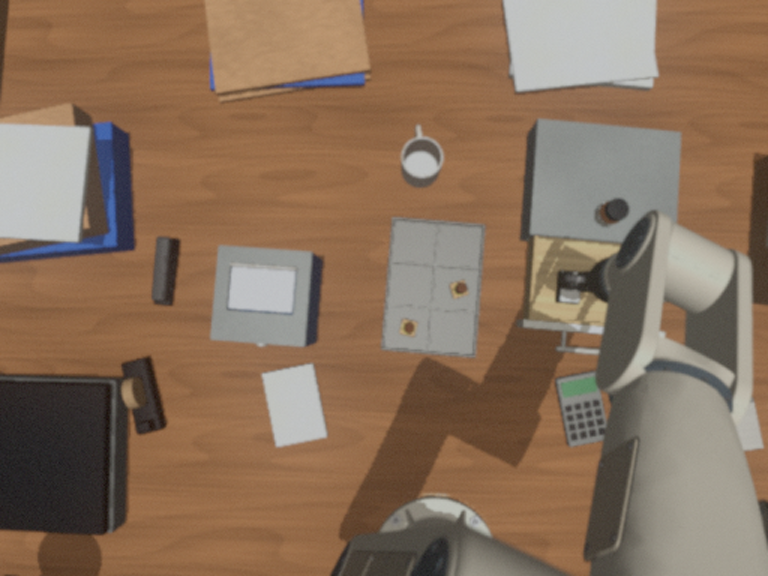

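View pics/p8.png

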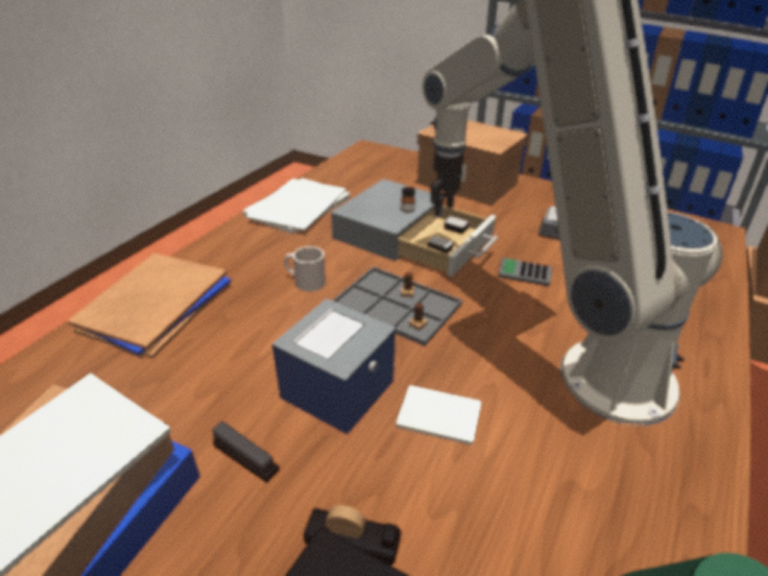

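```bash
python3 -m crank '[[0,-7.1,0,0,0,-1,-1],[0,-7.1,0,0,0,-1,-1],[0,-7.1,0,0,0,-1,-1],[0,-7.1,0,0,0,-1,-1],[0,-7.1,0,0,0,-1,-1],[0,-7.1,0,0,0,-1,-1],[0,-7.1,0,0,0,-1,-1],[0,-7.1,0,0,0,-1,-1],[0,-7.1,0,0,0,-1,-1],[0,-7.1,0,0,0,-1,-1]]'
python3 - <<'E'
from h import *
st();
def W(x,y,z): return at('top',((x+.5)/3.4-.5+340,(y+.5)/3.4-.5+70),z).round(1)
print(W(105,556,54),W(252,569,54))
to([380,-292,75],-0.068)
E
```

```text
clock: 33.12
eef_pos: [455.5, -298.3, 114.1]
tcp_rot: [-1.562, 0.014, -0.39]
contact_force: [0.0, -0.0, 0.4]
opening: -0.0
t33.12 pos [ 455.5 -298.3  114.1] rpy [-1.562  0.014 -0.39 ] F [ 0.  -0.   0.4] open -0.000 q [-0.59  0.35  1.88  0.01  0.92 -0.2 ]
[ 420.4 -228.9   54. ] [ 410.8 -355.9   54. ]
turn [ -0.7 -18.4  -0.7] shift cm (now axes) [-7.17  3.99 -2.33] |d|8.5
   shift in final axes [-7.58  3.91  0.11]
```

```bash
python3 -m crank '[[0,-6.2,0,0,0,0,-1],[0,-6.2,0,0,0,0,-1],[0,-6,0,0,0,0,-1],[0,0,0,-2.5,0,0,-1],[0,0,0,-2.5,0,0,-1],[0,0,0,-2.5,0,0,-1],[0,0,0,-0.5,1,0,-1],[0,0,0,0,1,0,-1],[0,0,0,0,1,0,-1],[0,0,0,0,0,0,-1]]'
python3 - <<'E'
from h import *
st();to([382,-292,12],-0.068)
E
```

```text
clock: 33.95
eef_pos: [367.9, -293.3, 78.3]
tcp_rot: [-1.554, 0.016, -0.045]
contact_force: [-0.1, 0.6, 0.0]
opening: 0.003
t33.95 pos [ 367.9 -293.3   78.3] rpy [-1.554  0.016 -0.045] F [-0.1  0.6  0. ] open 0.003 q [-0.68  0.31  2.05  0.01  0.8  -0.64]
turn [-1.   1.3 -0.9] shift cm (now axes) [1.5  6.61 0.08] |d|6.8
   shift in final axes [1.39 6.63 0.23]
```

```bash
python3 -m crank '[[-1,1.3,-0.9,1,1,0,-1],[0,0,0,0,1,0,-1],[0,0,0,0,1,0,-1],[0,0,0,0,1,0,-1],[0,0,0,0,1,0,-1],[0,0,0,0,1,0,-1],[0,0,0,0,0.6,0,-1],[0,0,0,0,0,0,-1],[0,0,0,0,0,0,-1],[0,0,0,0,0,0,-1]]'
python3 - <<'E'
from h import *
st();to([395,-292,12],-0.068)
snap('side','q1',(235,110,355,200),6)
E
```

```text
clock: 34.78
eef_pos: [380.1, -293.4, 4.3]
tcp_rot: [-1.569, 0.004, -0.063]
contact_force: [-0.5, 0.1, -0.0]
opening: -0.003
t34.78 pos [ 380.1 -293.4    4.3] rpy [-1.569  0.004 -0.063] F [-0.5  0.1 -0. ] open -0.003 q [-0.66  0.45  2.08 -0.    0.61 -0.6 ]
turn [-0.1  0.3 -0.2] shift cm (now axes) [ 1.47 -0.78  0.23] |d|1.7
   shift in final axes [ 1.47 -0.77  0.24]
```

View pics/q1.png

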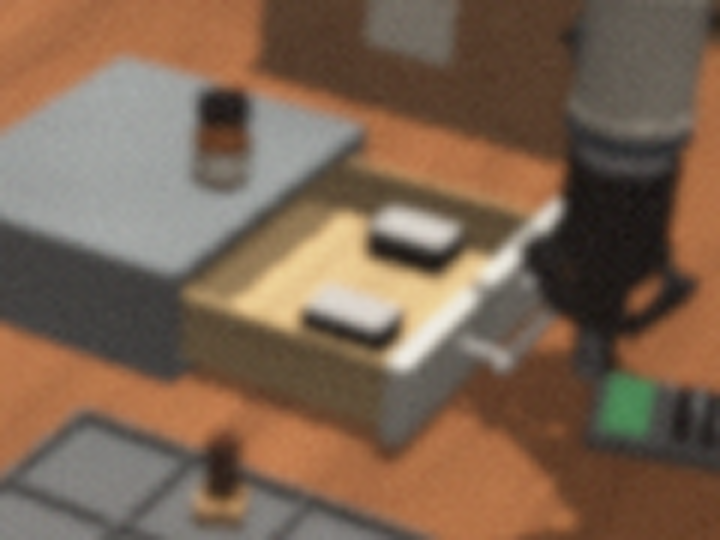

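```bash
python3 -m crank '[[0,0,0,0.5,-0.6,0,-1],[0,0,0,1,0,0,-1],[0,0,0,1.3,0,0,-1],[0,0,0,1.3,0,0,-1],[0,0,0,1.3,0,0,-1],[0,0,0,1.3,0,0,-1],[0,0,0,1.3,0,0,-1],[0,0,0,1.3,0,0,-1],[0,0,0,1.3,0,0,-1],[0,0,0,0.5,0,0,-1]]';python3 -c "
from h import *
st();to([560,-304,8],-0.068)"
```

```text
clock: 35.67
eef_pos: [505.0, -301.4, 13.4]
tcp_rot: [-1.572, 0.0, -0.062]
contact_force: [-0.2, 1.3, 0.2]
opening: -0.001
t35.67 pos [ 505.  -301.4   13.4] rpy [-1.572  0.    -0.062] F [-0.2  1.3  0.2] open -0.001 q [-0.54  0.55  1.85 -0.    0.74 -0.48]
turn [ 0.   0.3 -0. ] shift cm (now axes) [5.51 0.53 0.09] |d|5.5
   shift in final axes [5.51 0.54 0.12]
```

```bash
python3 -m crank '[[0,0,0,0.7,0,0,-1],[0,0,0,0.8,0,0,-1],[0,0,0,0.8,0,0,-1],[0,0,0,0.7,0,0,-1],[0,0,0,0.6,0,0,-1],[0,0,0,0.5,0,0,-1],[0,0,0,0.4,0,0,-1],[0,0,0,0.4,0,0,-1],[0,0,0,0.4,0,0,-1],[0,0,0,0.4,0,0,-1]]'
python3 - <<'E'
from h import *
st()
snap('side','q2',(235,110,355,200),6)
E
```

```text
clock: 36.5
eef_pos: [563.7, -304.5, 13.0]
tcp_rot: [-1.571, 0.01, -0.06]
contact_force: [-30.6, -4.4, 23.8]
opening: -0.003
t36.50 pos [ 563.7 -304.5   13. ] rpy [-1.571  0.01  -0.06 ] F [-30.6  -4.4  23.8] open -0.003 q [-0.5   0.61  1.72 -0.01  0.82 -0.43]
```

View pics/q2.png

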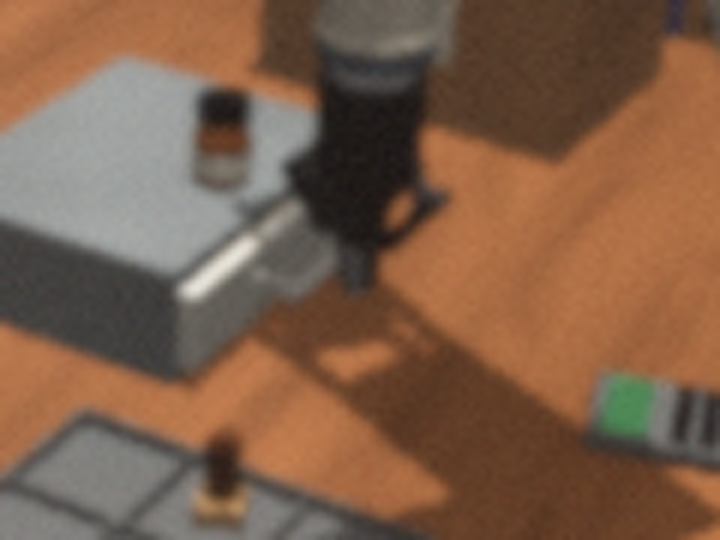

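```bash
python3 -m crank '[[0,0,0,-1.5,0,0,-1],[0,0,0,-1.5,0,0,-1],[0,0,0,-1,-1,0,-1],[0,0,0,0,-2.5,0,0],[0,0,0,0,-2.5,0,0],[0,0,0,0,-2.5,0,0],[0,0,0,0,-2.5,0,0],[0,0,0,0,-2,0,0],[0,0,0,0,0,0,0],[0,0,0,0,0,0,0]]'
python3 - <<'E'
from h import *
st();to([539,-45,110],-1.3)
f=snap('top','q3',(245,70,465,245),3.4)
E
```

```text
clock: 37.38
eef_pos: [522.6, -301.2, 148.6]
tcp_rot: [-1.567, 0.014, -0.062]
contact_force: [-0.8, -0.2, -0.5]
opening: 0.502
t37.38 pos [ 522.6 -301.2  148.6] rpy [-1.567  0.014 -0.062] F [-0.8 -0.2 -0.5] open 0.502 q [-0.52  0.39  1.73 -0.    1.03 -0.46]
turn [ 0.3 70.9 -0.8] shift cm (now axes) [ 0.1   3.95 25.65] |d|26.0
   shift in final axes [-24.24   3.86   8.44]
```

View pics/q3.png

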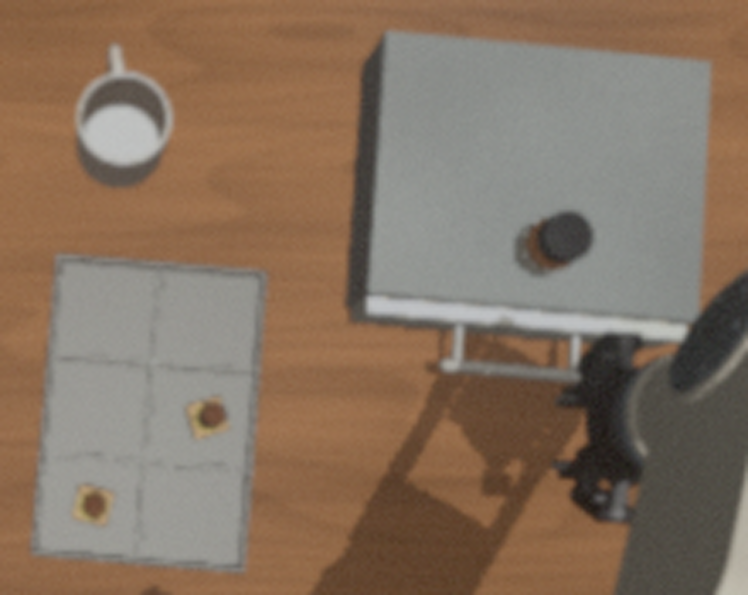

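```bash
python3 -m crank '[[0,7.1,-0.8,0,0,2.5,0],[0,7.1,0,-0.3,0,2.5,0],[0,7.1,0,-0.6,0,2.4,0],[0,7.1,0,-1,0,2.3,0],[0,7.1,0,-1.2,0,2.1,0],[0,7.1,0,-1.5,0,2,0],[0,7.1,0,-1.7,0,1.7,0],[0,7.1,0,-2,0,1.5,0],[0,7.1,0,-2.2,0,1.2,0],[0,7.1,0,-2.4,0,1,0]]'
python3 - <<'E'
from h import *
st();to([539,-45,90],-1.3)
E
```

```text
clock: 38.27
eef_pos: [525.6, -44.8, 136.6]
tcp_rot: [-1.582, 0.009, -1.315]
contact_force: [-0.1, -0.2, 0.7]
opening: 0.501
t38.27 pos [525.6 -44.8 136.6] rpy [-1.582  0.009 -1.315] F [-0.1 -0.2  0.7] open 0.501 q [-0.09  0.3   1.9   0.01  0.95  1.22]
turn [ 0.6 -0.9 -0.5] shift cm (now axes) [0.4  4.65 1.34] |d|4.9
   shift in final axes [0.38 4.66 1.29]
```

```bash
python3 -m crank '[[0.6,0,-0.5,0.3,1,1.3,0],[0,0,0,0,2,0,0],[0,0,0,0,2,0,0],[0,0,0,0,2,0,0],[0,0,0,0,1,0,0],[0,0,0,0,0,0,0],[0,0,0,0,0,0,0],[0,0,0,0,0,0,0],[0,0,0,0,0,0,0],[0,0,0,0,0,0,0]]'
python3 - <<'E'
from h import *
st();to([539,-45,11],-1.3)
snap('side','s1',(215,130,335,220),6)
f=cams.grab_frame('top'); cv2.imwrite('pics/s2.png',cv2.resize(f[140:245,245:335],None,fx=5,fy=5,interpolation=cv2.INTER_CUBIC))
E
```

```text
clock: 39.1
eef_pos: [535.4, -37.2, 47.8]
tcp_rot: [-1.578, 0.004, -1.321]
contact_force: [-0.2, -0.0, 0.1]
opening: 0.5
t39.10 pos [535.4 -37.2  47.8] rpy [-1.578  0.004 -1.321] F [-0.2 -0.   0.1] open 0.500 q [-0.07  0.44  1.94  0.    0.77  1.25]
turn [ 0.4 -1.2 -0.2] shift cm (now axes) [0.86 3.68 0.18] |d|3.8
   shift in final axes [0.85 3.68 0.14]
```

View pics/s1.png

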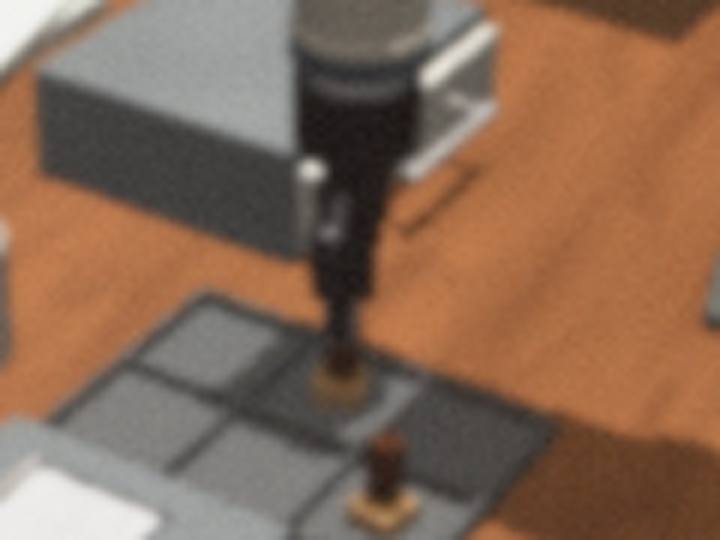

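View pics/s2.png

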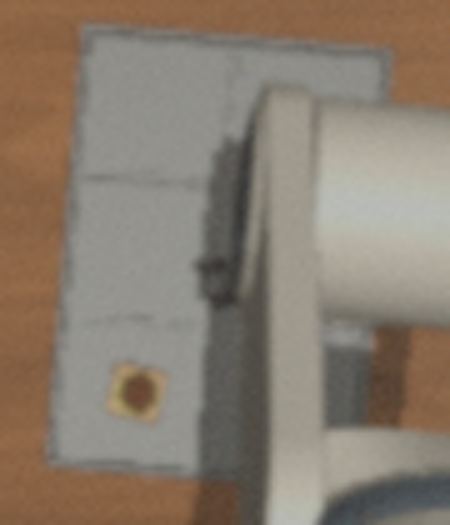

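```bash
python3 -m crank '[[0.4,0,0,0.8,0,0.1,0],[0,0,0,0.1,0,0.1,0],[0,0,0,0,1,0,0],[0,0,0,0,1,0,0],[0,0,0,0,1,0,0],[0,0,0,0,0.5,0,0],[0,0,0,0,0,0,0],[0,0,0,0,0,0,0],[0,0,0,0,0,0,0],[0,0,0,0,0,0,0]]'; python3 -m crank '[[0,0,0,0,0,0,-0.3],[0,0,0,0,0,0,-0.8],[0,0,0,0,0,0,-0.8],[0,0,0,0,0,0,-0.8],[0,0,0,0,0,0,-0.8],[0,0,0,0,0,0,-0.8],[0,0,0,0,0,0,-0.8],[0,0,0,0,0,0,-0.8],[0,0,0,0,0,0,-0.8],[0,0,0,0,0,0,-0.8]]' 50
```

```text
clock: 40.03
eef_pos: [540.3, -46.5, 9.2]
tcp_rot: [-1.57, 0.004, -1.321]
contact_force: [0.0, -0.6, 0.0]
opening: 0.499
clock: 40.87
eef_pos: [541.3, -46.4, 10.7]
tcp_rot: [-1.568, 0.003, -1.321]
contact_force: [-0.6, -0.9, -0.0]
opening: 0.242
```

```bash
python3 -m crank '[[0,0,0,0,-0.5,0,-0.8],[0,0,0,0,-1.5,0,-0.8],[0,0,0,0,-2,0,-0.8],[0,0,0,0,-2.2,0,-0.8],[0,0,0,0,-2.2,0,-0.8],[0,0,0,0,-2.2,0,-0.8],[0,0,0,0,-2.2,0,-0.8],[0,0,0,0,-2.2,0,-0.8],[0,0,0,0,-2,0,-0.8],[0,0,0,0,-1,0,-0.8]]'
python3 - <<'E'
from h import *
st()
c=np.array([524.4,323.2]); ax=np.array([np.cos(-.054),np.sin(-.054)])
t=c-16*ax; print(t); to([*t,190],-1.625)
snap('side','s3',(215,100,335,190),6)
E
```

```text
clock: 41.7
eef_pos: [537.6, -46.9, 198.4]
tcp_rot: [-1.574, 0.006, -1.321]
contact_force: [1.6, -0.4, -0.2]
opening: 0.242
t41.70 pos [537.6 -46.9 198.4] rpy [-1.574  0.006 -1.321] F [ 1.6 -0.4 -0.2] open 0.242 q [-0.09  0.24  1.83  0.    1.08  1.23]
[508.42332233 324.06358016]
turn [ 0.3 17.4 -0.3] shift cm (now axes) [-36.66   1.02   6.34] |d|37.2
   shift in final axes [-36.88   0.84  -4.93]
```

View pics/s3.png

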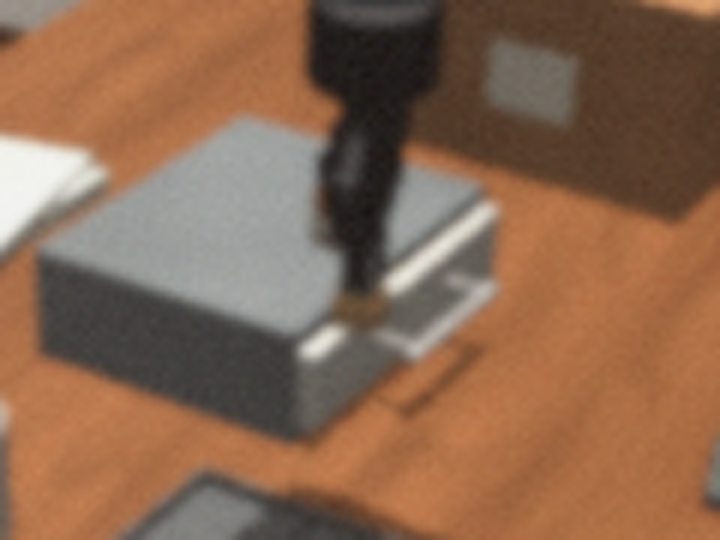

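```bash
python3 -m crank '[[0,6,0,0,0,0,-0.8],[0,6,0,0,0,0,-0.8],[0,5.4,0,0,0,0,-0.8],[0,0,0,-3,0,-0.4,-0.8],[0,0,0,-3.6,0,-0.5,-0.8],[0,0,0,-3.6,0,-0.5,-0.8],[0,0,0,-3.6,0,-0.5,-0.8],[0,0,0,-3.6,0,-0.5,-0.8],[0,0,0,-3.6,0,-0.5,-0.8],[0,0,0,-3,0,-0.4,-0.8]]'
python3 - <<'E'
from h import *
st();to([508.4,324,190],-1.625)
E
```

```text
clock: 42.58
eef_pos: [518.9, 197.5, 193.3]
tcp_rot: [-1.579, -0.0, -1.65]
contact_force: [0.1, -0.7, -0.9]
opening: 0.247
t42.58 pos [518.9 197.5 193.3] rpy [-1.579 -0.    -1.65 ] F [ 0.1 -0.7 -0.9] open 0.247 q [0.36 0.27 1.8  0.   1.08 2.01]
turn [ 0.5 -1.5 -0. ] shift cm (now axes) [-12.53   0.35  -2.05] |d|12.7
   shift in final axes [-12.58   0.33  -1.73]
```

```bash
python3 -m crank '[[0.5,-1.5,0,-2.5,0,-0.4,-0.8],[0,0,0,-2.5,0,-0.4,-0.8],[0,0,0,-2.5,0,-0.4,-0.8],[0,0,0,-2.5,0,-0.3,-0.8],[0,0,0,-1.5,0,-0.2,-0.8],[0,0,0,-0.7,0,0,-0.8],[0,0,0,0,0,0,-0.8],[0,0,0,0,0,0,-0.8],[0,0,0,0,0,0,-0.8],[0,0,0,0,0,0,-0.8]]'
python3 - <<'E'
from h import *
st();to([508.4,324,190],-1.625)
snap('side','s4',(155,130,295,240),5)
snap('top','s5',(130,130,250,245),5)
E
```

```text
clock: 43.42
eef_pos: [502.0, 329.0, 182.9]
tcp_rot: [-1.58, -0.006, -1.616]
contact_force: [-0.4, -0.3, -0.8]
opening: 0.244
t43.42 pos [502.  329.  182.9] rpy [-1.58  -0.006 -1.616] F [-0.4 -0.3 -0.8] open 0.244 q [0.58 0.35 1.71 0.   1.1  2.19]
turn [0.5 0.5 0.4] shift cm (now axes) [ 0.47 -0.71  0.65] |d|1.1
   shift in final axes [ 0.46 -0.71  0.66]
```

View pics/s4.png

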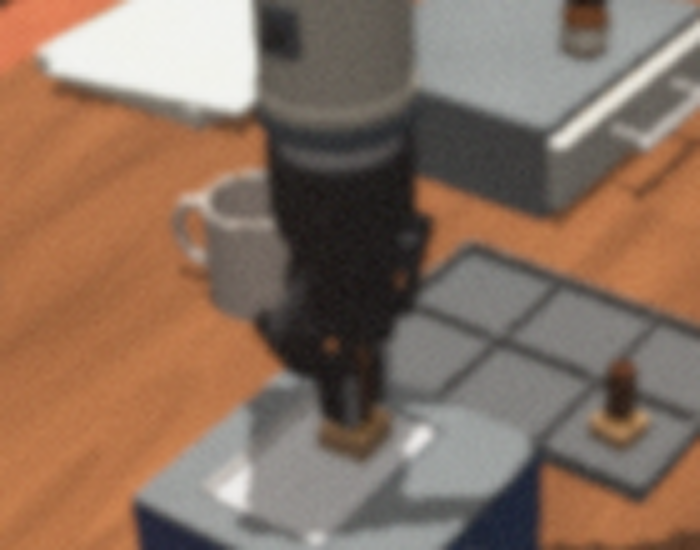

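View pics/s5.png

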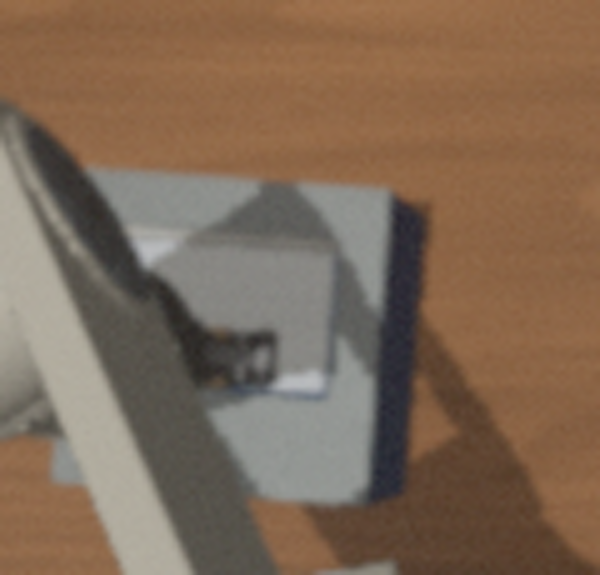

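```bash
python3 -m crank '[[0.5,0.5,0.4,0.4,0,0.6,-0.8],[0,0,0,0,0,0,-0.8],[0,0,0,0,1,0,-0.8],[0,0,0,0,1,0,-0.8],[0,0,0,0,1,0,-0.8],[0,0,0,0,0,0,-0.8],[0,0,0,0,0,0,-0.8],[0,0,0,0,0,0,-0.8],[0,0,0,0,0,0,-0.8],[0,0,0,0,0,0,-0.8]]'; python3 -c "
from h import *
st();to([508.4,324,74],-1.625)"
```

```text
clock: 44.35
eef_pos: [509.3, 322.1, 149.6]
tcp_rot: [-1.57, 0.001, -1.629]
contact_force: [0.1, -0.8, -0.0]
opening: 0.244
t44.35 pos [509.3 322.1 149.6] rpy [-1.570e+00  1.000e-03 -1.629e+00] F [ 0.1 -0.8 -0. ] open 0.244 q [0.56 0.38 1.74 0.   1.02 2.19]
turn [-0.  -0.2 -0.1] shift cm (now axes) [-0.17  7.56 -0.1 ] |d|7.6
   shift in final axes [-0.18  7.56 -0.1 ]
```

```bash
python3 -m crank '[[0,0,0,-0.1,1,-0.1,-0.8],[0,0,0,0,1,0,-0.8],[0,0,0,0,1,0,-0.8],[0,0,0,0,1,0,-0.8],[0,0,0,0,1,0,-0.8],[0,0,0,0,1,0,-0.8],[0,0,0,0,0.8,0,-0.8],[0,0,0,0,0.2,0,-0.8],[0,0,0,0,0,0,-0.8],[0,0,0,0,0,0,-0.8]]'
python3 - <<'E'
from h import *
st()
snap('side','s6',(155,130,295,240),5)
E
```

```text
clock: 45.18
eef_pos: [506.8, 323.1, 70.5]
tcp_rot: [-1.573, -0.0, -1.629]
contact_force: [-0.5, 0.1, -0.1]
opening: 0.247
t45.18 pos [506.8 323.1  70.5] rpy [-1.573 -0.    -1.629] F [-0.5  0.1 -0.1] open 0.247 q [0.56 0.48 1.79 0.   0.87 2.19]
```

View pics/s6.png

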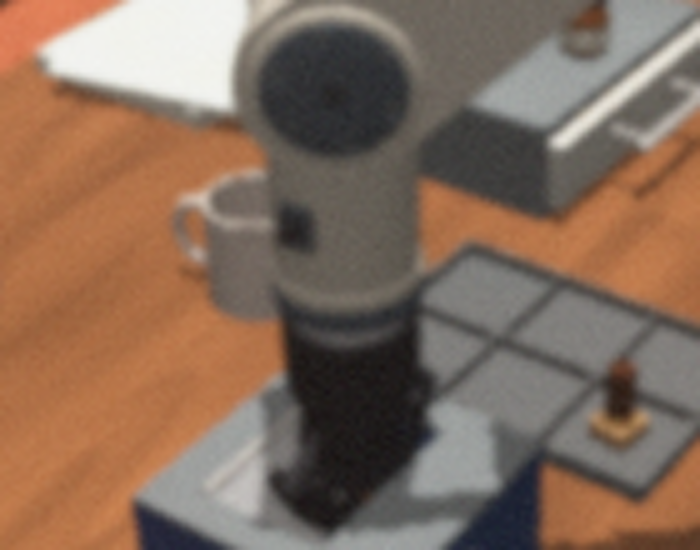

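```bash
python3 -m crank '[[0,0,0,0,0,0,0],[0,0,0,0,0,0,0],[0,0,0,0,0,0,0],[0,0,0,0,0,0,0],[0,0,0,0,-0.5,0,0],[0,0,0,0,-1.5,0,0],[0,0,0,0,-2.5,0,0],[0,0,0,0,-2.5,0,0],[0,0,0,0,-2.5,0,0],[0,0,0,0,-2.5,0,0]]'
python3 - <<'E'
from h import *
st();to([461,57,110],-1.57-.27+.054)
snap('side','s7',(155,130,295,240),5)
E
```

```text
clock: 46.07
eef_pos: [505.3, 321.7, 193.9]
tcp_rot: [-1.577, -0.003, -1.629]
contact_force: [0.1, -1.0, 0.3]
opening: 0.501
t46.07 pos [505.3 321.7 193.9] rpy [-1.577 -0.003 -1.629] F [ 0.1 -1.   0.3] open 0.501 q [0.56 0.33 1.7  0.   1.11 2.19]
turn [0.3 9.  0.2] shift cm (now axes) [26.66  8.5  -2.83] |d|28.1
   shift in final axes [26.81  8.39  1.33]
```

View pics/s7.png

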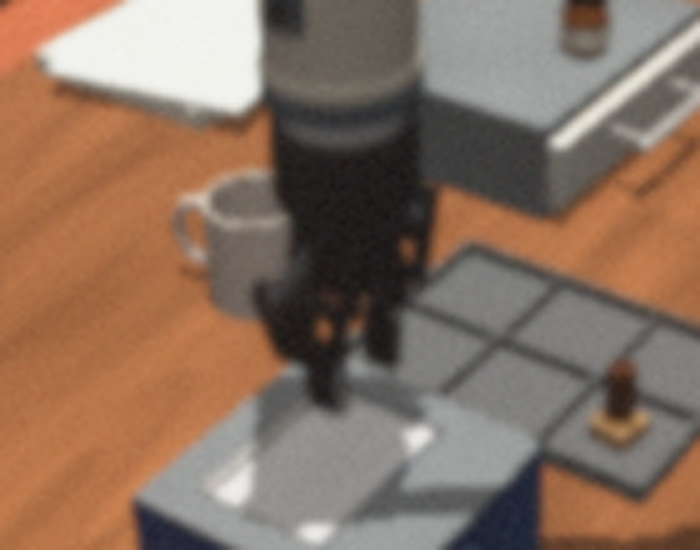

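```bash
python3 -m crank '[[0,0,0,2.5,0,-0.3,0],[0,0,0,3,0,-0.3,0],[0,0,0,3,0,-0.3,0],[0,0,0,3,0,-0.3,0],[0,0,0,3,0,-0.3,0],[0,0,0,3,0.5,-0.3,0],[0,0,0,3,1,-0.3,0],[0,0,0,3,1,-0.3,0],[0,6,0,2,2,-0.3,0],[0,6,0,1,2,-0.3,0]]'
python3 - <<'E'
from h import *
st();to([461,57,50],-1.84)
f=cams.grab_frame('top'); cv2.imwrite('pics/s8.png',cv2.resize(f[140:245,130:335],None,fx=3.8,fy=3.8,interpolation=cv2.INTER_CUBIC))
E
```

```text
clock: 46.95
eef_pos: [470.4, 56.5, 144.9]
tcp_rot: [-1.544, 0.018, -1.835]
contact_force: [0.0, -0.7, -0.7]
opening: 0.503
t46.95 pos [470.4  56.5 144.9] rpy [-1.544  0.018 -1.835] F [ 0.  -0.7 -0.7] open 0.503 q [0.11 0.18 2.04 0.01 0.89 1.94]
turn [-1.5  0.3 -1.1] shift cm (now axes) [ 0.37  9.45 -1.17] |d|9.5
   shift in final axes [ 0.2   9.49 -0.92]
```

View pics/s8.png

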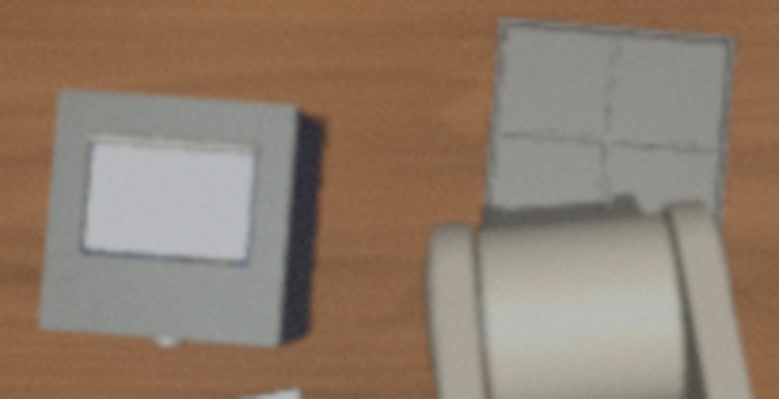

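Flap is shut and clear. Descend towards the second stamp.

```bash
python3 -m crank '[[-1.5,0,-1.1,0.2,0,-0.9,0],[0,0,0,0,1.5,0,0],[0,0,0,0,2,0,0],[0,0,0,0,2,0,0],[0,0,0,0,2,0,0],[0,0,0,0,1,0,0],[0,0,0,0,0,0,0],[0,0,0,0,0,0,0],[0,0,0,0,0,0,0],[0,0,0,0,0,0,0]]'
python3 - <<'E'
from h import *
st();to([461,57,10],-1.84)
snap('side','s9',(215,150,335,240),6)
E
```

```text
clock: 47.83
eef_pos: [462.4, 57.3, 59.0]
tcp_rot: [-1.569, -0.0, -1.831]
contact_force: [0.3, 0.8, 0.9]
opening: 0.503
t47.83 pos [462.4  57.3  59. ] rpy [-1.569 -0.    -1.831] F [0.3 0.8 0.9] open 0.503 q [ 0.12  0.33  2.09 -0.    0.72  1.95]
turn [-0.1  0.5  0. ] shift cm (now axes) [ 0.07  4.9  -0.14] |d|4.9
   shift in final axes [ 0.07  4.9  -0.13]
```

View pics/s9.png

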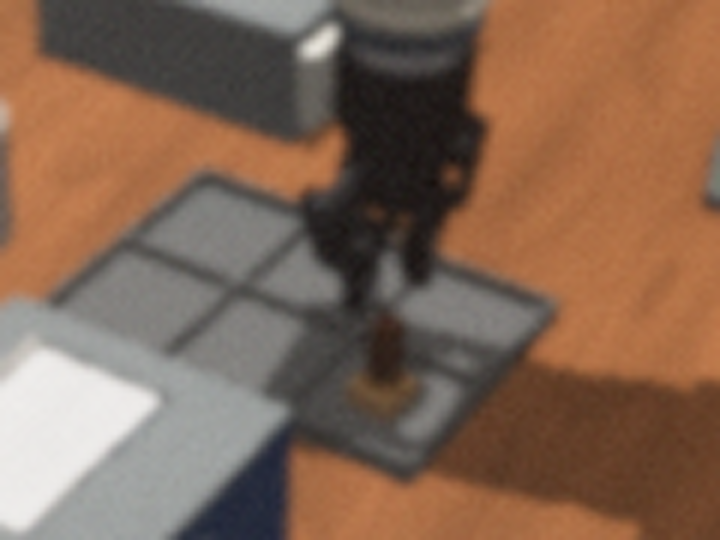

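```bash
python3 -m crank '[[0,0,0,0.1,0.5,-0.1,0],[0,0,0,0,1,0,0],[0,0,0,0,1,0,0],[0,0,0,0,1,0,0],[0,0,0,0,0.8,0,0],[0,0,0,0,0.4,0,0],[0,0,0,0,0,0,0],[0,0,0,0,0,0,0],[0,0,0,0,0,0,0],[0,0,0,0,0,0,0]]'; python3 -m crank '[[0,0,0,0,0,0,-0.3],[0,0,0,0,0,0,-0.8],[0,0,0,0,0,0,-0.8],[0,0,0,0,0,0,-0.8],[0,0,0,0,0,0,-0.8],[0,0,0,0,0,0,-0.8],[0,0,0,0,0,0,-0.8],[0,0,0,0,0,0,-0.8],[0,0,0,0,0,0,-0.8],[0,0,0,0,0,0,-0.8]]' 50;python3 -m crank '[[0,0,0,0,-0.5,0,-0.8],[0,0,0,0,-1.5,0,-0.8],[0,0,0,0,-2,0,-0.8],[0,0,0,0,-2.2,0,-0.8],[0,0,0,0,-2.2,0,-0.8],[0,0,0,0,-2.2,0,-0.8],[0,0,0,0,-2.2,0,-0.8],[0,0,0,0,-2.2,0,-0.8],[0,0,0,0,-2,0,-0.8],[0,0,0,0,-1,0,-0.8]]'
python3 - <<'E'
from h import *
st();to([508.4,324,190],-1.625)
snap('side','s10',(215,120,335,210),6)
E
```

```text
clock: 48.72
eef_pos: [462.3, 56.6, 8.5]
tcp_rot: [-1.567, 0.001, -1.831]
contact_force: [-0.4, -0.8, 0.1]
opening: 0.5
clock: 49.55
eef_pos: [463.4, 56.7, 9.9]
tcp_rot: [-1.564, 0.002, -1.831]
contact_force: [-0.1, 0.9, -0.1]
opening: 0.248
clock: 50.38
eef_pos: [458.5, 56.3, 198.1]
tcp_rot: [-1.571, -0.001, -1.831]
contact_force: [0.0, 0.7, -0.5]
opening: 0.247
t50.38 pos [458.5  56.3 198.1] rpy [-1.571e+00 -1.000e-03 -1.831e+00] F [ 0.   0.7 -0.5] open 0.247 q [ 0.12  0.11  1.98 -0.    1.05  1.95]
turn [  0.  -11.8   0.1] shift cm (now axes) [-27.15   0.78  -2.06] |d|27.2
   shift in final axes [-27.     0.81   3.53]
```

View pics/s10.png

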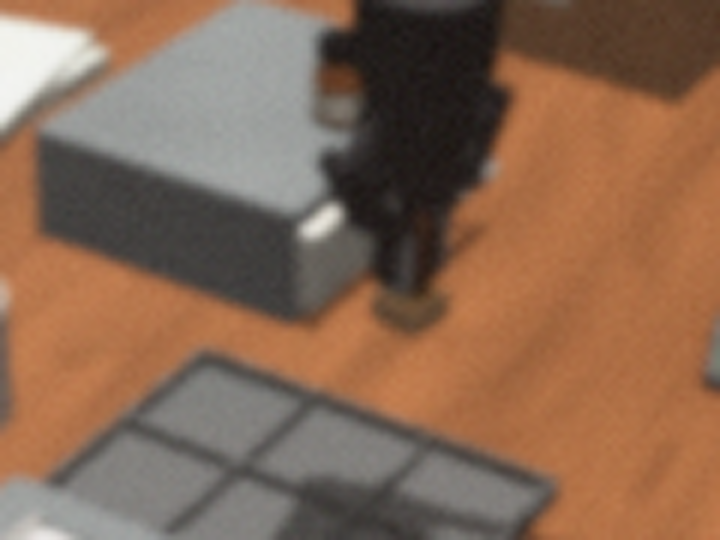

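Held; bin empty. Turn and carry to the slot.

```bash
python3 -m crank '[[0,-6,0,0,0,0,-0.8],[0,-5.8,0,0,0,0,-0.8],[0,0,0,-3,0,0.4,-0.8],[0,0,0,-3.4,0,0.5,-0.8],[0,0,0,-3.4,0,0.5,-0.8],[0,0,0,-3.4,0,0.5,-0.8],[0,0,0,-3.4,0,0.5,-0.8],[0,0,0,-3.4,0,0.5,-0.8],[0,0,0,-3.4,0,0.4,-0.8],[0,0,0,-2,0,0.3,-0.8]]'
python3 - <<'E'
from h import *
st();to([508.4,324,190],-1.625)
E
```

```text
clock: 51.27
eef_pos: [505.5, 314.3, 197.4]
tcp_rot: [-1.569, -0.003, -1.62]
contact_force: [-0.8, 0.0, -0.2]
opening: 0.246
t51.27 pos [505.5 314.3 197.4] rpy [-1.569 -0.003 -1.62 ] F [-0.8  0.  -0.2] open 0.246 q [ 0.56  0.32  1.71 -0.    1.11  2.18]
turn [-0.1  0.3  0.2] shift cm (now axes) [-0.98  0.74  0.24] |d|1.3
   shift in final axes [-0.98  0.74  0.24]
```

```bash
python3 -m crank '[[0,0.3,0,0.5,0,0.3,-0.8],[0,0,0,0,0,0.1,-0.8],[0,0,0,0,1,0,-0.8],[0,0,0,0,1,0,-0.8],[0,0,0,0,1,0,-0.8],[0,0,0,0,1,0,-0.8],[0,0,0,0,0.4,0,-0.8],[0,0,0,0,0,0,-0.8],[0,0,0,0,0,0,-0.8],[0,0,0,0,0,0,-0.8]]'
python3 - <<'E'
from h import *
st();to([508,308,80],-1.625)
snap('side','s11',(155,130,295,240),5)
E
```

```text
clock: 52.1
eef_pos: [506.9, 307.4, 144.5]
tcp_rot: [-1.574, -0.007, -1.625]
contact_force: [-0.2, -0.2, 0.4]
opening: 0.241
t52.10 pos [506.9 307.4 144.5] rpy [-1.574 -0.007 -1.625] F [-0.2 -0.2  0.4] open 0.241 q [ 0.54  0.38  1.76 -0.    1.01  2.17]
turn [ 0.2 -0.   0.4] shift cm (now axes) [-0.11  6.45  0.13] |d|6.5
   shift in final axes [-0.06  6.45  0.11]
```

View pics/s11.png

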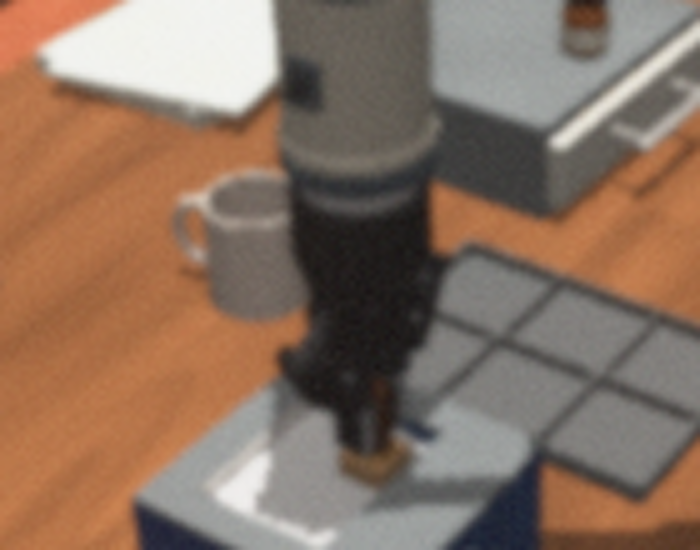

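```bash
python3 -m crank '[[0,0,0,0,1,0.1,-0.8],[0,0,0,0,1,0,-0.8],[0,0,0,0,1,0,-0.8],[0,0,0,0,1,0,-0.8],[0,0,0,0,1,0,-0.8],[0,0,0,0,0.8,0,-0.8],[0,0,0,0,0.2,0,-0.8],[0,0,0,0,0,0,-0.8],[0,0,0,0,0,0,-0.8],[0,0,0,0,0,0,-0.8]]'
python3 - <<'E'
from h import *
st()
E
```

```text
clock: 52.98
eef_pos: [509.5, 310.1, 78.7]
tcp_rot: [-1.57, -0.002, -1.625]
contact_force: [-0.2, 1.7, 1.5]
opening: 0.241
t52.98 pos [509.5 310.1  78.7] rpy [-1.57  -0.002 -1.625] F [-0.2  1.7  1.5] open 0.241 q [ 0.55  0.46  1.8  -0.    0.88  2.17]
```

```bash
python3 -m crank '[[0,0,0,0,0.3,0,-0.8],[0,0,0,0,0,0,-0.2],[0,0,0,0,0,0,-0.1],[0,0,0,0,0,0,-0.1],[0,0,0,0,0,0,-0.1],[0,0,0,0,0,0,-0.1],[0,0,0,0,-0.5,0,-0.1],[0,0,0,0,-1.5,0,-0.1],[0,0,0,0,-2,0,-0.1],[0,0,0,0,-2,0,-0.1]]'; python3 -m crank '[[0,0,0,0,-2.5,0,-0.1],[0,0,0,0,-2.5,0,-0.1],[0,0,0,2,-1,0,-0.1],[0,0,0,3,0,0,-0.1],[0,0,0,3,0,0,-0.1],[0,0,0,3,0,0,-0.1],[0,0,0,3,0,0,-0.1],[0,0,0,3,0,0,-0.1],[0,0,0,3,0,0,-0.1],[0,0,0,3,0,0,-0.1]]'
python3 - <<'E'
from h import *
st()
snap('side','z1',None,1.5);f=snap('top','z2',None,1.5)
cv2.imwrite('pics/z3.png',cv2.resize(f[150:245,130:225],None,fx=5,fy=5,interpolation=cv2.INTER_CUBIC))
E
```

```text
clock: 53.82
eef_pos: [509.2, 313.9, 135.6]
tcp_rot: [-1.571, 0.005, -1.628]
contact_force: [0.1, -0.4, 0.2]
opening: 0.45
clock: 54.65
eef_pos: [495.1, 75.8, 203.8]
tcp_rot: [-1.566, 0.004, -1.623]
contact_force: [0.1, -0.2, 0.3]
opening: 0.448
t54.65 pos [495.1  75.8 203.8] rpy [-1.566  0.004 -1.623] F [ 0.1 -0.2  0.3] open 0.448 q [0.15 0.17 1.91 0.   1.06 1.77]
```

View pics/z1.png

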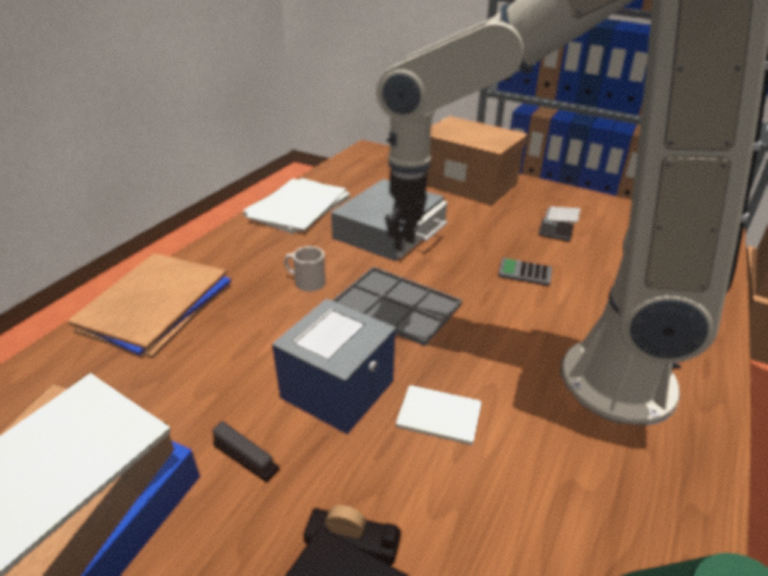

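View pics/z2.png

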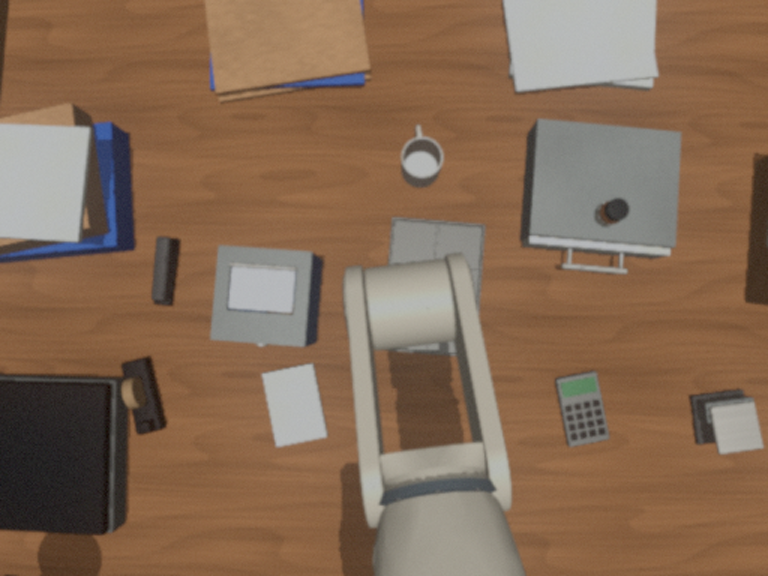

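View pics/z3.png

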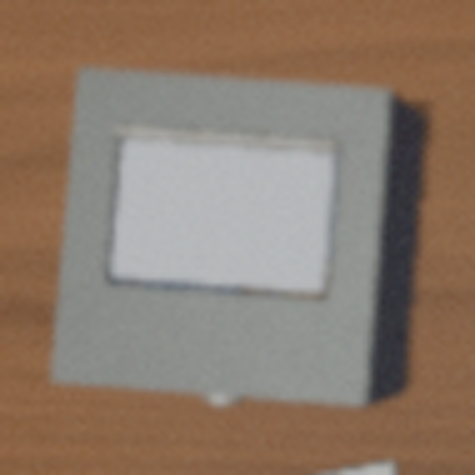

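```bash
python3 -m crank '[[0,0,0,2,0,0,-0.1],[0,0,0,3,0,0,-0.1],[0,0,0,3,0,0,-0.1],[0,0,0,3,0,0,-0.1],[0,0,0,3,0,0,-0.1],[0,0,0,1,0,0,-0.1],[0,0,0,0,0,0,-0.1],[0,0,0,0,0,0,-0.1],[0,0,0,0,0,0,-0.1],[0,0,0,0,0,0,-0.1]]'
python3 - <<'E'
from h import *
F=np.mean([cams.grab_frame('top').astype(float) for _ in range(6)],0)
c=F.astype('uint8')
old=cv2.imread('pics/top0.png'); old=old
a=cv2.resize(old[200:216,145:202],None,fx=12,fy=12,interpolation=cv2.INTER_CUBIC);b=cv2.resize(c[200:216,145:202],None,fx=12,fy=12,interpolation=cv2.INTER_CUBIC)
cv2.imwrite('pics/z4.png',np.vstack([a,b]))
d=cv2.absdiff(old,c)[150:245,130:225]; print('max diff flap area',d[25:60,22:68].max(), d.max(), d.mean())
cv2.imwrite('pics/z5.png',cv2.resize(c[70:195,340:465],None,fx=4.5,fy=4.5,interpolation=cv2.INTER_CUBIC))
S=np.mean([cams.grab_frame('side').astype(float) for _ in range(6)],0).astype('uint8')
so=cv2.imread('pics/side0.png')
cv2.imwrite('pics/z6.png',np.hstack([cv2.resize(q[195:285,178:270],None,fx=4,fy=4,interpolation=cv2.INTER_CUBIC) for q in(so,S)]))
E
```

```text
clock: 55.58
eef_pos: [484.1, -80.4, 204.0]
tcp_rot: [-1.569, 0.003, -1.63]
contact_force: [-0.3, 0.3, -0.5]
opening: 0.45
max diff flap area 19 19 2.84927054478301
```

View pics/z4.png

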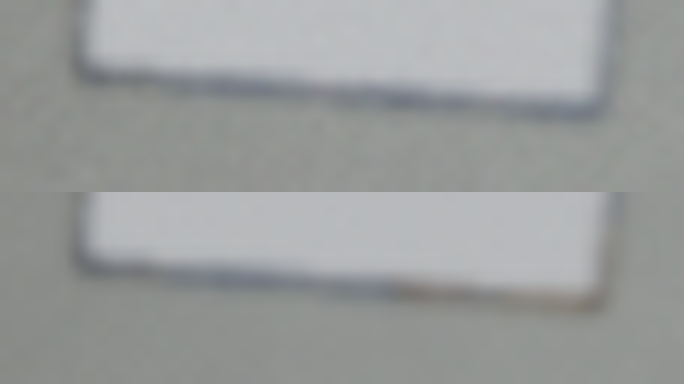

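View pics/z5.png

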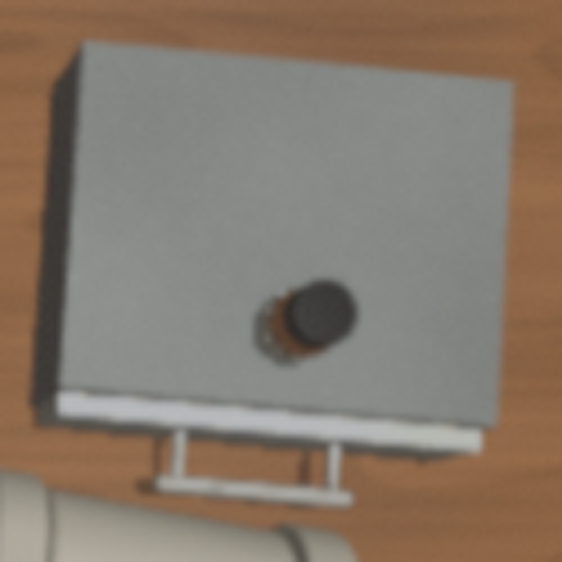

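View pics/z6.png

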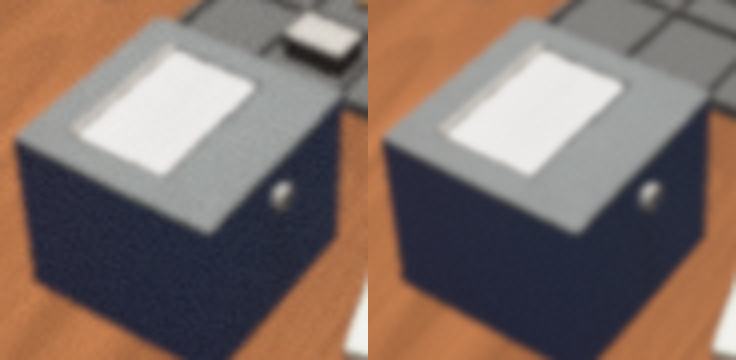

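Run:
```python
from h import *
for x,y in((155,485),(352,499)): print(at('top',((x+.5)/4.5-.5+340,(y+.5)/4.5-.5+70),54).round(1))
# bystander motion: compare first and current top frames (median blur) outside arm/bin/cabinet
f=cams.grab_frame('top'); o=cv2.imread('pics/top0.png')
for n,(x0,y0,x1,y1) in dict(mug=(262,80,300,130),stapler=(98,152,122,208),calc=(365,242,412,302),notepad=(170,238,222,302),ink=(395,125,425,160)).items():
    a=cv2.cvtColor(o[y0:y1,x0:x1],6).astype(np.float32);b=cv2.cvtColor(f[y0:y1,x0:x1],6).astype(np.float32)
    print(n,cv2.phaseCorrelate(a,b,cv2.createHanningWindow((x1-x0,y1-y0),cv2.CV_32F)))
st()
```

```text
[ 583.2 -239.1   54. ]
[ 576.1 -368.7   54. ]
mug ((0.1048427568687309, 0.0061873494665825035), 0.8345317612886429)
stapler ((0.041615415614721485, 0.07208643069498422), 1.1355921665827433)
calc ((0.5382088797696483, -0.10909936845335366), 0.560932555132442)
notepad ((-0.040860904770795514, 0.12581757081746403), 0.9069708436727524)
ink ((0.15714662058534046, 0.12308027775809549), 0.9065304628124944)
t56.23 pos [484.1 -81.5 204. ] rpy [-1.569  0.003 -1.63 ] F [-0.1  0.2 -0.7] open 0.445 q [-0.17  0.15  1.92  0.    1.07  1.46]
```

Run:
```python
from h import *
f=cams.grab_frame('top'); o=cv2.imread('pics/top0.png')
for im in(o,f):
    h=cv2.cvtColor(im,cv2.COLOR_BGR2HSV); m=((h[...,0]>40)&(h[...,0]<85)&(h[...,1]>60)).astype('uint8'); m[:240]=0;m[305:]=0;m[:,:360]=0;m[:,415:]=0
    M=cv2.moments(m,True); print(M['m00'],M['m10']/M['m00'],M['m01']/M['m00'])
order.sign_off()
```

```text
181.0 385.52486187845307 257.6629834254144
98.0 380.8775510204082 258.4183673469388
the job is handed in; nothing more can be done
```

I handed the job in at about 56 s. There were two ink pads and two stamps in the bin. The bin is now empty.

- **Drawer:** I pulled it out until it met the stop with about 29 N. I laid both pads flat in it, then pushed it shut until it resisted with about 31 N. The camera put the handle's travel from open to shut at about 164.5 mm, against the 165.6 mm expected. One pad was knocked a few centimetres aside inside the drawer, but it stayed flat inside.
- **Stamps:** I pushed each one down past the flap's edge and let it go. In the last pictures the flap looks the same as at the start, so it reads as shut. A brown strip now shows in the gap along the flap's edge. I take it to be a stamp lying inside the box, but I could not see into the box to confirm.
- **Fingertips:** they do not sit where the text says. The stated 11 mm ahead of the TCP would be wrong by about 30 mm: they are about 19 mm behind it. My first grip on the handle closed on nothing because of this. I measured the true offset by touching the table lightly (28 N) and used it from then on.
- **Other objects:** the mug, stapler, notepad and ink bottle had shifted by less than 0.2 pixel.
- **Calculator, not settled:** the shift check on it was weak, at 0.5 pixel with low confidence. The last check was a green-display mask run in the same script as the hand-in. It found fewer pixels (98 against 181), with the centre 4.6 pixels further left, possibly because the arm or its shadow covered part of the display. In an earlier full picture, taken after the last work near the calculator, it sits where it started.

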